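# Pack the hexagonal alloy specimens in the carrier and clamp them

### The arm

A 7-joint arm with a two-finger parallel gripper is mounted at the origin on the work surface. World frame = base frame: x ahead of the robot, y to its left, z up, the work surface at z = 0. Lengths are in m, angles in rad, forces in N, time in s.
With the tool pointing down it reaches from about 0.4 to 0.85 m from the base axis. Payload 10.4 kg.
Tool frame: the origin (TCP) lies at the very end of the fingers, on their centre line; the grasp point (between the pads) lies 19 mm behind it (r.pinch_z is the distance from the TCP to the grasp point, in m); z points along the fingers, y is the line along which they close (so a half turn about z gives the same grasp; the last joint's range is limited). The gripper opens to 87 mm and grips with 3 to 60 N. Pads are 19 mm wide; open, the fingers measure 117 mm over their backs; the gripper's body (75 mm by 190 mm) begins 51 mm behind the grasp point.
Start: joints at [1.299, 0.332, -0.065, 1.46, 0.022, 1.35, -0.088], TCP at [0.154, -0.606, 0.223] pointing down, gripper open.
Joint ranges: [-2.6, 2.6], [-0.5, 2.12], [-1.47, 1.34], [0.16, 2.42], [-1.27, 4.41], [0.06, 2.06], [-2.6, 2.6]. Speed limits (rad/s): [2.22, 2.22, 2.79, 2.79, 3.14, 3.14, 3.14].

### API

Orientations are given as a unit quaternion [x, y, z, w].
In Python, from bench import sensors, vision, r gives the robot as it stands.
- The arm moves only by the shell command python3 -m crank 'ROWS' [OPENING] [FORCE]. ROWS is JSON, a list of rows, each a list of 2 entries, a list of its own where there are three numbers: the shift along the tool's x, y, z normalised to -1 to 1, where 1 is 3 cm, then the turn about the tool's z normalised to -1 to 1, where 1 is 8 degrees. A call has 1 to 12 rows; each row shifts and turns the commanded pose from where the row before left it, along the tool's axes as they then stand; what a row does not reach is not made up. A row lasts 1/8 s, in which the tool goes at most 62.5 mm and 10.7 degrees, less where a joint would pass 70% of its speed; a pose out of reach is approached as far as the arm can. A call with a number of a shift or a turn outside -1 to 1 is refused whole. A call with a gripper value outside its range is refused whole. OPENING is the opening, from 0 (shut) to 1 (fully open), set as the call begins (- or left out, the last holds). The fingers move at their own pace and stop on an object; FORCE is the grip in N (left out, the last holds). Time passes only in rows, so rows that do not move let the fingers close. It gives the time, the measured TCP pose, the force, the opening and the grip force at its end, in the units of the state.
- sensors.read_state(): the state, without advancing time (a new reading comes with each control period).
- vision.camera(name): name is "scene" or "top" or "wrist"; returns the picture (480x640x3 uint8, red, green, blue); there is no depth.
- vision.camera_model(name): a dict with "vertical_fov" (degrees; the focal length in pixels is half the picture's height over the tangent of half this angle, whatever the lens; pixels are square), "cx", "cy" (the principal point, pixels), "camera_from_world" (4x4, takes a point from world to camera coordinates); the wrist camera has in their place "hand_eye" (4x4, takes a point from camera to tool coordinates, whose origin is the TCP and whose axes are the flange's). Camera axes: x right, y down, z forward; pixel columns grow to the right and rows downward; lengths in m; the calibration is good to about 2 mm. A picture is of the moment at which its call begins: read the wrist's pose just before it. camera_model takes no time and is no camera call.
- r.close_job(): hands the job in; it is judged then, once.
The state is a dict: "time": time; "joint_positions": joint angles; "joint_vel": joint speeds; "joint_torque": joint torques, N m; "ee_pos": TCP position; "eef_rot": TCP orientation; "ft_force": force on the tool from outside, world axes, zero at the start; "torque": the same for the moment, N m; "width": finger opening in m; "grip_force": force on a finger pad.
Only numpy, scipy, OpenCV 4.12 (cv2) and the standard library are available. Lean on these libraries where they do the work, as an engineer would, in place of code of your own. Each camera call takes 0.05 s, during which the arm holds its last target. There are 200 camera calls.

### The job

Load the analyser's carrier tray: one hexagonal metal block already stands at its fixed end, so close-pack the other four with it, flat on the tray's floor: three in a row along the side nearest the robot and two nestled into that row on the far side, flat face to flat face. Then slide the clamp up against the pack to close the gaps, let go, and leave the round slug, the bottle, the brass weight and the mouse where they stand.

Things in the scene. Friction and masses are not known exactly. Their poses are not given: they have to be found in the camera images.
- tray: shallow steel tray fixed to the bench, left of centre. Origin at bench level; y runs along it (roughly to the robot's left), x across it (away from the robot). Floor 6 mm thick; its rims rise to 14 mm above the bench; the two side rims flare out by 4 mm, the end wall is upright. Inside at the floor: x = -61.1 to 61.1 mm, fixed end wall's face at y = -115 mm; the +y end (y = 153 mm) has no wall but the clamp. Holds just five packed blocks
- place1 (a point): fixed point of the tray: where the centre of a block (any one) belongs when packed tight: in the row of three, against the fixed end; at x = -25.1, y = -86 mm in the tray, 33.5 mm above the bench (27.5 mm above the tray's floor). Axes as the tray's; a packed block has flat faces looking along the tray's +y and -y
- place2 (a point): fixed point of the tray: where the centre of a block (any one) belongs when packed tight: middle of the row of three; at x = -25.1, y = -28 mm in the tray, 33.5 mm above the bench (27.5 mm above the tray's floor). Axes as the tray's; a packed block has flat faces looking along the tray's +y and -y
- place3 (a point): fixed point of the tray: where the centre of a block (any one) belongs when packed tight: in the row of two, nestled between places 1 and 2; at x = 25.1, y = -57 mm in the tray, 33.5 mm above the bench (27.5 mm above the tray's floor). Axes as the tray's; a packed block has flat faces looking along the tray's +y and -y
- place4 (a point): fixed point of the tray: where the centre of a block (any one) belongs when packed tight: in the row of two, nestled between places 2 and 5; at x = 25.1, y = 1 mm in the tray, 33.5 mm above the bench (27.5 mm above the tray's floor). Axes as the tray's; a packed block has flat faces looking along the tray's +y and -y
- place5 (a point): fixed point of the tray: where the centre of a block (any one) belongs when packed tight: in the row of three, at the clamp end; at x = -25.1, y = 30 mm in the tray, 33.5 mm above the bench (27.5 mm above the tray's floor). Axes as the tray's; a packed block has flat faces looking along the tray's +y and -y
- hex1_mid (a point): one of five identical loose hexagonal prisms of bare aluminium, two grey spots on top: 58 mm across flats, 67 mm across corners, 55 mm tall, 0.3 to 0.6 kg. The point is its centre, 27.5 mm up. z is its axis; its flat faces look along its x axis and every 60 degrees from it. Starts upright on the bench at any yaw, at least 86 mm centre to centre from other loose things
- hex2_mid (a point): one of five identical loose hexagonal prisms of bare aluminium, two grey spots on top: 58 mm across flats, 67 mm across corners, 55 mm tall, 0.3 to 0.6 kg. The point is its centre, 27.5 mm up. z is its axis; its flat faces look along its x axis and every 60 degrees from it. Starts upright on the bench at any yaw, at least 86 mm centre to centre from other loose things
- hex3_mid (a point): one of five identical loose hexagonal prisms of bare aluminium, two grey spots on top: 58 mm across flats, 67 mm across corners, 55 mm tall, 0.3 to 0.6 kg. The point is its centre, 27.5 mm up. z is its axis; its flat faces look along its x axis and every 60 degrees from it. Starts upright on the bench at any yaw, at least 86 mm centre to centre from other loose things
- hex4_mid (a point): one of five identical loose hexagonal prisms of bare aluminium, two grey spots on top: 58 mm across flats, 67 mm across corners, 55 mm tall, 0.3 to 0.6 kg. The point is its centre, 27.5 mm up. z is its axis; its flat faces look along its x axis and every 60 degrees from it. Starts upright on the bench at any yaw, at least 86 mm centre to centre from other loose things
- hex5_mid (a point): one of five identical loose hexagonal prisms of bare aluminium, two grey spots on top: 58 mm across flats, 67 mm across corners, 55 mm tall, 0.3 to 0.6 kg. The point is its centre, 27.5 mm up. z is its axis; its flat faces look along its x axis and every 60 degrees from it. This one already stands in the tray near place1, up to 3 mm short of the fixed end, loose
- clamp (a joint): travel of the sliding clamp, m: about 0 to 0.010 at the start (open), grows as it slides along the tray's -y towards the fixed end; stays where left, about 3 N of friction, plus the blocks it pushes. It meets five perfectly packed blocks at 0.042; its own stop is at 0.052
- clamp_grip (a point): grip point of the clamp's dark steel handle, an upright block 22 mm wide (tray's x), 30 mm long (y), its top 66 mm above the bench; the point lies on its centre line, 48 mm above the bench. It stands behind a cross bar 12 mm thick and 30 mm high, whose pushing face is 27 mm from this point towards the fixed end. Axes as the tray's
- slug_mid (a point): bystander, loose: round aluminium cylinder, 58 mm in diameter, 55 mm tall; the point is its centre. It stands among the blocks
- flask_mid (a point): bystander, loose: upright amber bottle, 56 mm in diameter, 140 mm tall; the point is on its axis 70 mm up. It stands among the blocks
- weight_mid (a point): bystander, loose: brass weight with a knob, 50 mm in diameter, 78 mm tall; the point is on its axis 39 mm up. It stands among the blocks
- mouse_mid (a point): bystander, loose: black computer mouse, about 62 by 105 mm, 34 mm tall, beyond the tray; the point is its centre, 17 mm up
Mind the look-alikes: they are no part of the job. Leave any pink look-alike of the part that bears hex3_mid alone.

How it is judged:
At the end, for the whole second after the job is handed in: Each of the five hexagonal blocks stands upright (within 0.05 rad) with its centre within 4 mm of one of the five packed places, so one to each place; the clamp is slid to more than 0.039 m (gaps along the row of three add to less than 3 mm) and at rest ((distance between hex1_mid and place1 below 0.004 m or distance between hex1_mid and place2 below 0.004 m or distance between hex1_mid and place3 below 0.004 m or distance between hex1_mid and place4 below 0.004 m or distance between hex1_mid and place5 below 0.004 m) and angle between each of hex1_mid, hex2_mid, hex3_mid, hex4_mid, hex5_mid's own z axis and vertical below 0.05 rad and (distance between hex2_mid and place1 below 0.004 m or distance between hex2_mid and place2 below 0.004 m or distance between hex2_mid and place3 below 0.004 m or distance between hex2_mid and place4 below 0.004 m or distance between hex2_mid and place5 below 0.004 m) and (distance between hex3_mid and place1 below 0.004 m or distance between hex3_mid and place2 below 0.004 m or distance between hex3_mid and place3 below 0.004 m or distance between hex3_mid and place4 below 0.004 m or distance between hex3_mid and place5 below 0.004 m) and (distance between hex4_mid and place1 below 0.004 m or distance between hex4_mid and place2 below 0.004 m or distance between hex4_mid and place3 below 0.004 m or distance between hex4_mid and place4 below 0.004 m or distance between hex4_mid and place5 below 0.004 m) and (distance between hex5_mid and place1 below 0.004 m or distance between hex5_mid and place2 below 0.004 m or distance between hex5_mid and place3 below 0.004 m or distance between hex5_mid and place4 below 0.004 m or distance between hex5_mid and place5 below 0.004 m) and value of joint clamp above 0.039 m and velocity of joint clamp below 0.005 m/s); the robot touches nothing.
It fails at once if the round slug is moved more than 20 mm or tipped (distance of slug_mid from where it was at the start of the episode above 0.02 m or angle between slug_mid's own z axis and vertical above 0.3 rad).
It fails at once if the bottle is moved more than 20 mm or tipped (distance of flask_mid from where it was at the start of the episode above 0.02 m or angle between flask_mid's own z axis and vertical above 0.3 rad).
It fails at once if the brass weight is moved more than 20 mm or tipped (distance of weight_mid from where it was at the start of the episode above 0.02 m or angle between weight_mid's own z axis and vertical above 0.3 rad).
It fails at once if the mouse is moved more than 20 mm or tipped (distance of mouse_mid from where it was at the start of the episode above 0.02 m or angle between mouse_mid's own z axis and vertical above 0.3 rad).
It also fails if it takes over 72 s, if anything falls off the work surface, if the arm or the gripper's body presses on something with over 40 N, if the wrist force passes 120 N, or if a joint passes its speed limit or range.

## Working session

There is one attempt and no reset: what is moved stays moved. The work goes in short steps, Python scripts to look and compute and a shell command to move; the robot and the scene stay as the last step left them, time stands still between calls to the robot, and variables do not carry over. Pictures are saved under pics/ and viewed, at most 15 in all, crops included, and the job is handed in when it is done.

```bash
mkdir -p pics; ls
python3 - <<'E'
from bench import sensors, vision, r
import cv2
for n in ("scene","top","wrist"):
    im=vision.camera(n); cv2.imwrite(f"pics/{n}0.png",im[:,:,::-1]); m=vision.camera_model(n); print(n,m)
s=sensors.read_state(); print(s)
E
```

```text
pics
scene {'vertical_fov': 54.18928144990327, 'cx': 321.4516306253236, 'cy': 235.85780048332614, 'camera_from_world': array([[ 0.82915957,  0.55885016,  0.01344985, -0.47566776],
       [ 0.38809877, -0.55816772, -0.73336767, -0.15189961],
       [-0.40233537,  0.6132987 , -0.67969917,  1.28929667],
       [ 0.        ,  0.        ,  0.        ,  1.        ]])}
top {'vertical_fov': 46.80707516463548, 'cx': 316.87124637863405, 'cy': 235.0580324566866, 'camera_from_world': array([[ 0.0146292 , -0.99987512, -0.00597724,  0.00818759],
       [-0.99257737, -0.01380011, -0.12082932,  0.54922868],
       [ 0.12073174,  0.00770051, -0.9926553 ,  1.07350386],
       [ 0.        ,  0.        ,  0.        ,  1.        ]])}
wrist {'vertical_fov': 61.707242883602085, 'cx': 319.35592841411216, 'cy': 236.66549346658854, 'hand_eye': array([[ 1.57568271e-04, -9.54299722e-01, -2.98851160e-01,
         8.10229913e-02],
       [ 9.99999936e-01,  2.46160458e-04, -2.58799716e-04,
        -2.75626477e-04],
       [ 3.20537835e-04, -2.98851100e-01,  9.54299700e-01,
        -1.61591682e-01],
       [ 0.00000000e+00,  0.00000000e+00,  0.00000000e+00,
         1.00000000e+00]])}
{'time': 0.15, 'joint_positions': array([ 1.2993751 ,  0.33270157, -0.06473298,  1.46072638,  0.02160901,
        1.34992558, -0.08849464]), 'joint_vel': array([ 0.00176802, -0.00058181,  0.00054442, -0.00081095,  0.00039291,
        0.00025205,  0.00113157]), 'joint_torque': array([ 3.01035698e-04, -6.23636556e+01,  2.41017190e-02, -3.90140998e+01,
       -6.13546930e-02,  3.72143195e-02,  1.55471903e-04]), 'ee_pos': array([ 0.15385703, -0.60546416,  0.22196301]), 'eef_rot': array([ 9.92267425e-01,  1.24117177e-01, -8.82111528e-05, -5.25137025e-04]), 'ft_force': array([-0.8063135 ,  0.16053467, -0.59286636]), 'torque': array([-0.04758242, -0.02610208, -0.04673464]), 'grip_force': 0.0, 'width': 0.08700867502092031}
```

View pics/top0.png

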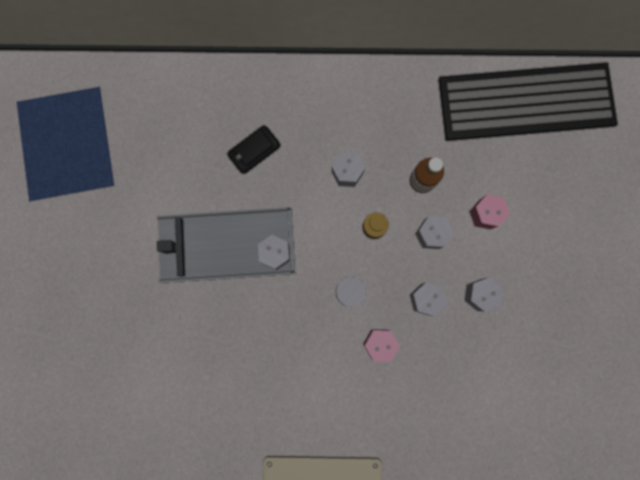

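View pics/scene0.png

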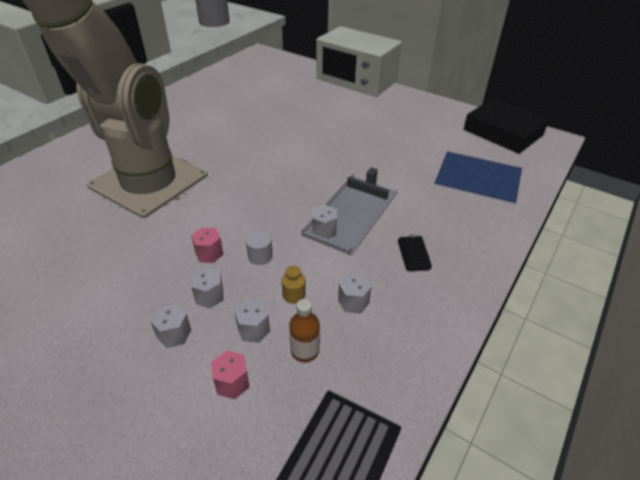

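The top view shows four loose grey hex blocks near (348,168), (435,232), (430,299) and (486,294), with the fifth in the tray at (273,250). The slug is at (350,291), the weight at (376,225), the bottle at (429,172) and the mouse at (254,150). The pink look-alikes are at (492,211) and (382,346). The clamp bar is at column 180. The scene view shows the same layout, with the arm clear of everything.

```bash
cat > h.py <<'E'
import numpy as np, cv2
from bench import sensors, vision, r
def K(m): f=240/np.tan(np.radians(m["vertical_fov"])/2); return f,m["cx"],m["cy"]
def cam(name,st=None):
    "world_from_cam R, origin, K"
    m=vision.camera_model(name)
    if name!="wrist":
        T=np.linalg.inv(m["camera_from_world"])
    else:
        from scipy.spatial.transform import Rotation as Ro
        W=np.eye(4); W[:3,:3]=Ro.from_quat(st["eef_rot"]).as_matrix(); W[:3,3]=st["ee_pos"]; T=W@m["hand_eye"]
    return T,K(m)
def cast(C,uv,z):
    T,(f,cx,cy)=C; uv=np.atleast_2d(uv).astype(float)
    d=np.c_[(uv[:,0]-cx)/f,(uv[:,1]-cy)/f,np.ones(len(uv))]@T[:3,:3].T
    o=T[:3,3]; return o+d*((z-o[2])/d[:,2])[:,None]
def proj(C,P):
    T,(f,cx,cy)=C; q=(np.atleast_2d(P)-T[:3,3])@T[:3,:3]; return np.c_[q[:,0]/q[:,2]*f+cx,q[:,1]/q[:,2]*f+cy]
def rectify(im,C,z,x0,x1,y0,y1,s):
    "metric view of plane z: rows = -x, cols = -y, s px per m"
    w,h=int((y1-y0)*s),int((x1-x0)*s)
    g=np.array([[x1,y1,z],[x1,y0,z],[x0,y0,z],[x0,y1,z]])
    return cv2.warpPerspective(im,cv2.getPerspectiveTransform(proj(C,g).astype(np.float32),np.float32([[0,0],[w,0],[w,h],[0,h]])),(w,h),flags=cv2.INTER_CUBIC)
def yaw():
    x,y,_,_=sensors.read_state()["eef_rot"]; return np.degrees(2*np.arctan2(y,x))
E
python3 - <<'E'
from h import *
C=cam("top"); im=cv2.imread("pics/top0.png")
for n,u,z in [("A",(348,168),.055),("B",(435,232),.055),("C",(430,299),.055),("D",(486,294),.055),("T",(273,250),.061),("slug",(350,291),.055),("weight",(376,225),.078),("bottle",(435,165),.14),("mouse",(254,150),.034)]:
    print(n,cast(C,u,z)[0].round(3))
print(cast(C,[(159,217),(292,209),(295,273),(161,281)],.014).round(3))
a=rectify(im,C,.055,.28,.72,-.34,.1,1300)
a=cv2.createCLAHE(4,(4,4)).apply(cv2.cvtColor(a,cv2.COLOR_BGR2GRAY)); print(a.shape)
cv2.imwrite("pics/r1.png",a)
E
```

```text
A [ 0.681 -0.044  0.055]
B [ 0.556 -0.215  0.055]
C [ 0.425 -0.204  0.055]
D [ 0.436 -0.312  0.055]
T [0.515 0.1   0.061]
slug [ 0.438 -0.05   0.055]
weight [ 0.565 -0.097  0.078]
bottle [ 0.668 -0.199  0.14 ]
mouse [0.721 0.146 0.034]
[[0.584 0.339 0.014]
 [0.604 0.068 0.014]
 [0.474 0.059 0.014]
 [0.454 0.329 0.014]]
(571, 572)
```

View pics/r1.png

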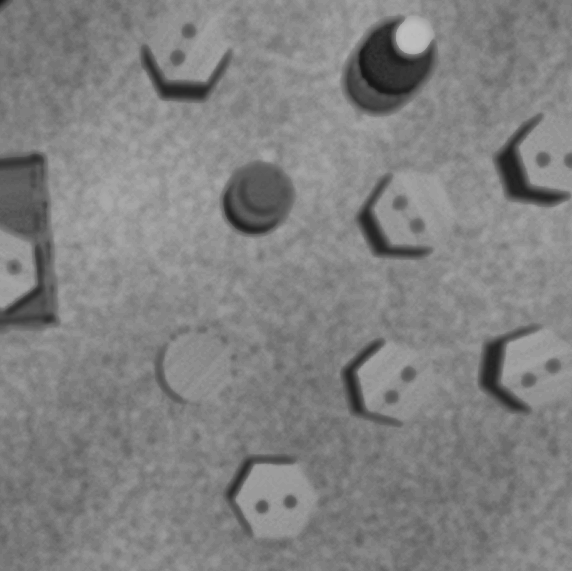

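```bash
python3 -m crank '[[[0.98,-0.69,0],0],[[0.98,-0.69,0],0],[[0.98,-0.69,0],0],[[0.98,-0.69,0],0],[[0.98,-0.69,0],0],[[0.98,-0.69,0],0],[[0.98,-0.69,0],0],[[0.98,-0.69,0],0],[[0.98,-0.69,0],0],[[0.98,-0.69,0],0],[[0.98,-0.69,0],0],[[0.98,-0.69,0],0]]' 0.85 40
python3 -m crank '[[[0.98,-0.69,0],0],[[0,0,0],0]]'
python3 - <<'E'
from h import *
s=sensors.read_state(); im=vision.camera("wrist")[:,:,::-1].copy(); cv2.imwrite("pics/w1.png",im)
C=cam("wrist",s); print(s["time"],s["ee_pos"],yaw())
for z in [.055]: print(cast(C,[(0,0),(639,0),(639,479),(0,479)],z).round(3))
np.savez("w1.npz",T=C[0],K=C[1])
a=rectify(im,C,.055,.3,.7,-.39,0.02,1300); cv2.imwrite("pics/w1r.png",a)
E
```

```text
time: 1.65
ee_pos: [0.4352, -0.2771, 0.2224]
eef_rot: [0.992, 0.124, -0.0, -0.0]
ft_force: [-0.5, -1.4, -0.5]
width: 0.0739
grip_force: 0.0
time: 1.9
ee_pos: [0.4597, -0.2481, 0.2224]
eef_rot: [0.992, 0.126, 0.0, -0.0]
ft_force: [-0.1, -0.0, -0.9]
width: 0.0738
grip_force: 0.0
1.9 [ 0.45965698 -0.24805503  0.22241741] 14.391313382763173
[[ 0.554  0.016  0.055]
 [ 0.67  -0.432  0.055]
 [ 0.264 -0.647  0.055]
 [ 0.093  0.007  0.055]]
```

View pics/w1r.png

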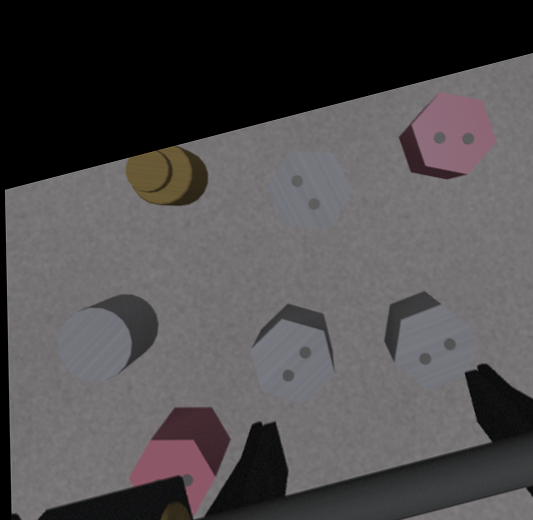

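The rectified wrist view shows B at (309,189), C at (292,360) and D at (437,345) with clear top faces. The slug is at (94,345), and one pink block is at (453,135).

```bash
cat >> h.py <<'E'
def hexes(a,x1,y1,s,seeds,R=0.05,thr=None):
    "a: rectified BGR of the top plane; seeds: world (x,y). returns centre, yaw of a flat normal (deg mod 60), area mm2"
    b=cv2.GaussianBlur(a,(0,0),2).astype(float); bl=b[:,:,0]-b[:,:,2]; g=b.sum(2)/3
    out=[]
    for (x,y) in seeds:
        c,rw=(y1-y)*s,(x1-x)*s
        L=np.zeros(bl.shape,np.uint8); cv2.circle(L,(int(c),int(rw)),int(R*s),1,-1)
        cc,rr=int(c),int(rw); k=int(.012*s)
        pt,pg=np.median(bl[rr-k:rr+k,cc-k:cc+k]),np.median(g[rr-k:rr+k,cc-k:cc+k])
        bgb=np.median(bl[L>0][g[L>0]>0.6*pg]) if thr is None else thr
        ring=np.zeros_like(L); cv2.circle(ring,(cc,rr),int(R*s),1,3); bgb=np.percentile(bl[ring>0],50) if thr is None else thr
        m=((bl>(pt+bgb)/2)&(g>.8*pg)&(L>0)).astype(np.uint8)
        m=cv2.morphologyEx(m,cv2.MORPH_OPEN,np.ones((7,7)))
        cs=max(cv2.findContours(m,0,1)[0],key=cv2.contourArea)
        h=cv2.convexHull(cs); F=np.zeros_like(L); cv2.fillPoly(F,[h],1)
        r_,c_=np.nonzero(F); X=x1-(r_+.5)/s; Y=y1-(c_+.5)/s
        z=(X-X.mean())+1j*(Y-Y.mean()); ang=np.degrees(np.angle(np.sum(z**6)))/6+30
        out.append((X.mean(),Y.mean(),ang%60,len(r_)/s**2*1e6,cv2.contourArea(cs)/s**2*1e6,pt-bgb))
    return np.array(out)
E
python3 - <<'E'
from h import *
a=cv2.imread("pics/w1r.png")
o=hexes(a,.7,.02,1300,[(.555,-.218),(.423,-.205),(.435,-.316),(.435,-.052)]); print(o.round(4))
E
python3 -c "print(58**2*3**.5/2)"
```

```text
[[ 5.5420000e-01 -2.1820000e-01  5.7734700e+01  2.8958580e+03
   2.7840237e+03  1.0000000e+01]
 [ 4.2210000e-01 -2.0510000e-01  4.3980400e+01  2.8970414e+03
   2.7751479e+03  1.0000000e+01]
 [ 4.3300000e-01 -3.1460000e-01  2.1360300e+01  2.8923077e+03
   2.7692308e+03  9.0000000e+00]
 [ 4.3480000e-01 -5.2700000e-02  5.8447000e+00  2.5106509e+03
   2.4159763e+03  9.0000000e+00]]
2913.3094583308516
```

```bash
cat >> h.py <<'E'
def plan(*wps,start=None):
    "wps: (x,y,z,yaw[,rows]); prints rows in tool axes/units from the present pose"
    s=sensors.read_state(); p=np.r_[s["ee_pos"],yaw()] if start is None else np.array(start,float)
    print("t",s["time"],"from",p.round(4))
    for w in wps:
        t=np.array(w[:4],float); d=t-p; n=int(np.ceil(max(np.hypot(*d[:2])/.0299,abs(d[2])/.0299,abs(d[3])/7.95,1)))
        if len(w)>4: n=max(n,w[4])
        rows=[]
        for i in range(n):
            a=np.radians(p[3]); dx,dy=(d[0]/n,d[1]/n)
            tx=dx*np.cos(a)+dy*np.sin(a); ty=dx*np.sin(a)-dy*np.cos(a)
            rows.append("[[%.2f,%.2f,%.2f],%.2f]"%(tx/.03,ty/.03,-d[2]/n/.03,-d[3]/n/8)); p=p+d/n
        for i in range(0,n,12): print("["+",".join(rows[i:i+12])+"]")
E
python3 - <<'E'
from h import *
plan((.4221,-.2051,.1,14.0),(.4221,-.2051,.019,14.0))
E
```

```text
t 1.95 from [ 0.4585 -0.2499  0.2223 14.3913]
[[[-0.16,-0.35,0.82],0.01],[[-0.16,-0.35,0.82],0.01],[[-0.16,-0.35,0.82],0.01],[[-0.16,-0.35,0.82],0.01],[[-0.16,-0.35,0.82],0.01]]
[[[-0.00,-0.00,0.90],-0.00],[[-0.00,-0.00,0.90],-0.00],[[-0.00,-0.00,0.90],-0.00]]
```

```bash
python3 -m crank '[[[-0.16,-0.35,0.82],0.01],[[-0.16,-0.35,0.82],0.01],[[-0.16,-0.35,0.82],0.01],[[-0.16,-0.35,0.82],0.01],[[-0.16,-0.35,0.82],0.01],[[0,0,0.9],0],[[0,0,0.9],0],[[0,0,0.9],0]]'
python3 -m crank '[[[0,0,0],0],[[0,0,0],0]]' | sed -n 1,3p
python3 -m crank '[[[0,0,0],0],[[0,0,0],0],[[0,0,0],0]]' 0.5 40
```

```text
time: 2.95
ee_pos: [0.4212, -0.2071, 0.0177]
eef_rot: [0.993, 0.12, -0.0, 0.0]
ft_force: [-0.2, -0.1, 0.0]
width: 0.0738
grip_force: 0.0
time: 3.2
ee_pos: [0.4222, -0.2065, 0.0194]
eef_rot: [0.993, 0.12, 0.0, 0.0]
time: 3.58
ee_pos: [0.4224, -0.2058, 0.0192]
eef_rot: [0.993, 0.121, 0.0, 0.0]
ft_force: [-1.7, 1.9, 7.0]
width: 0.0577
grip_force: 40.0
```

Run:
```python
from h import *
plan((.4224,-.2058,.11,14),(.455,.17,.26,4.5))
```

```text
t 3.575 from [ 0.4224 -0.2058  0.0192 13.8609]
[[[0.00,-0.00,-0.76],-0.00],[[0.00,-0.00,-0.76],-0.00],[[0.00,-0.00,-0.76],-0.00],[[0.00,-0.00,-0.76],-0.00]]
[[[0.31,-0.91,-0.38],0.09],[[0.30,-0.92,-0.38],0.09],[[0.29,-0.92,-0.38],0.09],[[0.28,-0.93,-0.38],0.09],[[0.27,-0.93,-0.38],0.09],[[0.26,-0.93,-0.38],0.09],[[0.24,-0.94,-0.38],0.09],[[0.23,-0.94,-0.38],0.09],[[0.22,-0.94,-0.38],0.09],[[0.21,-0.94,-0.38],0.09],[[0.20,-0.95,-0.38],0.09],[[0.18,-0.95,-0.38],0.09]]
[[[0.17,-0.95,-0.38],0.09]]
```

```bash
python3 -m crank '[[[0,0,-0.76],0],[[0,0,-0.76],0],[[0,0,-0.76],0],[[0,0,-0.76],0]]' | grep -E "time|width|pos"
python3 -m crank '[[[0.31,-0.91,-0.38],0.09],[[0.30,-0.92,-0.38],0.09],[[0.29,-0.92,-0.38],0.09],[[0.28,-0.93,-0.38],0.09],[[0.27,-0.93,-0.38],0.09],[[0.26,-0.93,-0.38],0.09],[[0.24,-0.94,-0.38],0.09],[[0.23,-0.94,-0.38],0.09],[[0.22,-0.94,-0.38],0.09],[[0.21,-0.94,-0.38],0.09],[[0.20,-0.95,-0.38],0.09],[[0.18,-0.95,-0.38],0.09]]' | grep width
python3 -m crank '[[[0.17,-0.95,-0.38],0.09],[[0,0,0],0],[[0,0,0],0],[[0,0,0],0]]'
python3 - <<'E'
from h import *
s=sensors.read_state(); im=vision.camera("wrist")[:,:,::-1].copy(); cv2.imwrite("pics/w2.png",im)
C=cam("wrist",s); print(s["time"],s["ee_pos"],yaw()); np.savez("w2.npz",T=C[0],K=C[1])
a=rectify(im,C,.014,.42,.68,-.02,.38,1600); cv2.imwrite("pics/w2r.png",a)
E
```

```text
time: 4.08
ee_pos: [0.4214, -0.2056, 0.1101]
width: 0.0576
width: 0.058
time: 6.08
ee_pos: [0.455, 0.1687, 0.2574]
eef_rot: [0.999, 0.039, -0.0, 0.0]
ft_force: [0.8, 0.6, -4.0]
width: 0.0575
grip_force: 40.0
6.075 [0.4550412  0.16869604 0.25739552] 4.425274427051935
```

View pics/w2r.png

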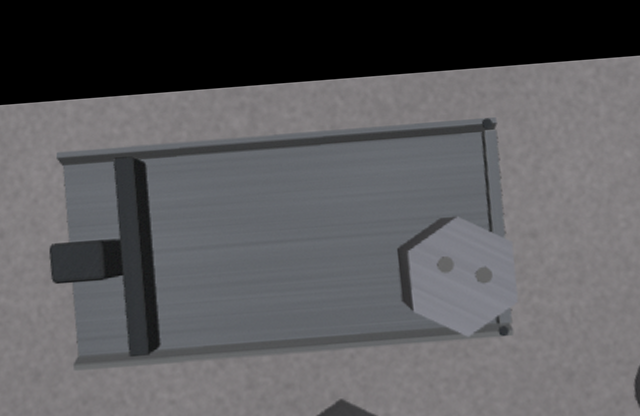

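The tray is clear in the rectified view. The corner posts at the fixed end are at (489,124) and (504,331), and the rims run to (58,153) and (76,365). The clamp bar spans columns 115–158, its handle is at (78,262), and block 5 is at about (462,276).

Run:
```python
from h import *
d=np.load("w2.npz"); C=(d["T"],d["K"]); im=cv2.imread("pics/w2.png")
a=cv2.imread("pics/w2r.png"); g=cv2.GaussianBlur(cv2.cvtColor(a,cv2.COLOR_BGR2GRAY),(0,0),1.5)
for l in cv2.createLineSegmentDetector().detect(g)[0][:,0]:
    L=np.hypot(l[2]-l[0],l[3]-l[1])
    if L>60 and min(l[1],l[3])>105:
        P=[(.68-l[1]/1600,.38-l[0]/1600),(.68-l[3]/1600,.38-l[2]/1600)]; print(l.round(0),np.round(P,4).tolist(),"ang",round(np.degrees(np.arctan2(P[1][1]-P[0][1],P[1][0]-P[0][0]))%180,2))
b=rectify(im,C,.061,.42,.68,-.02,.38,1600)
print(hexes(b,.68,.38,1600,[(.513,.096)],R=.045).round(4))
h=rectify(im,C,.066,.42,.68,-.02,.38,1600); cv2.imwrite("pics/w2h.png",h)
t=cv2.GaussianBlur(h,(0,0),2).sum(2)/3; 
m=((t<62)).astype(np.uint8); 
for c in cv2.findContours(m,0,1)[0]:
    if cv2.contourArea(c)>400: (u,v),wh,an=cv2.minAreaRect(c); print("dark",u,v,.68-v/1600,.38-u/1600,np.array(wh)/1.6,an)
```

```text
[123. 276.  53. 284.] [[0.5074999928474426, 0.3028999865055084], [0.5023000240325928, 0.3467999994754791]] ang 96.73
[145. 161. 159. 345.] [[0.5795999765396118, 0.28949999809265137], [0.46459999680519104, 0.28040000796318054]] ang 4.57
[ 51. 243. 119. 239.] [[0.527999997138977, 0.3483000099658966], [0.5309000015258789, 0.305400013923645]] ang 93.74
[407. 252. 413. 312.] [[0.5227000117301941, 0.1256999969482422], [0.48510000109672546, 0.12189999967813492]] ang 5.86
[457. 216. 407. 251.] [[0.544700026512146, 0.09470000118017197], [0.5231999754905701, 0.125900000333786]] ang 124.59
[129. 354. 122. 277.] [[0.4584999978542328, 0.2994999885559082], [0.5069000124931335, 0.3034999966621399]] ang 4.77
[119. 237. 113. 161.] [[0.5318999886512756, 0.305400013923645], [0.5795000195503235, 0.3093000054359436]] ang 4.57
[488. 227. 480. 134.] [[0.538100004196167, 0.07519999891519547], [0.5960999727249146, 0.07980000227689743]] ang 4.52
[ 59. 156. 480. 123.] [[0.5827000141143799, 0.34299999475479126], [0.6032000184059143, 0.08020000159740448]] ang 94.46
[485. 132. 492. 228.] [[0.5976999998092651, 0.0771000012755394], [0.5374000072479248, 0.0723000019788742]] ang 4.63
[479. 132. 142. 158.] [[0.5976999998092651, 0.08030000329017639], [0.5809999704360962, 0.29120001196861267]] ang 94.54
[148. 349. 133. 161.] [[0.46160000562667847, 0.28769999742507935], [0.5795999765396118, 0.2971000075340271]] ang 4.59
[452. 335. 342. 343.] [[0.4708999991416931, 0.09759999811649323], [0.4652999937534332, 0.1662999987602234]] ang 94.67
[[5.1000000e-01 9.9700000e-02 3.6151600e+01 3.1617188e+03 2.9525391e+03
  9.0000000e+00]]
dark 618.5 373.5 0.4465625000000001 -0.006562499999999971 [46.875 25.625] 90.0
dark 131.26852416992188 253.7322235107422 0.5214173603057861 0.2979571723937988 [109.00208473  54.33851719] 85.44258117675781
dark 319.49993896484375 61.49999237060547 0.6415625047683716 0.18031253814697265 [399.37492371  76.87499046] 0.0
```

```bash
cat >> h.py <<'E'
TH=np.radians(4.56); O=np.array([.5293,.1872])
def tw(x,y): return O+np.array([x*np.cos(TH)-y*np.sin(TH),x*np.sin(TH)+y*np.cos(TH)])/1000
def wt(p): d=(np.array(p)[...,:2]-O)*1000; return np.stack([d[...,0]*np.cos(TH)+d[...,1]*np.sin(TH),-d[...,0]*np.sin(TH)+d[...,1]*np.cos(TH)],-1)
E
python3 - <<'E'
from h import *
print(sensors.read_state()["joint_positions"].round(2))
p=tw(-26,-24.5);print(p)
plan((*p,.10,64.6),(*p,.026,64.6))
E
```

```text
[ 0.37  0.06 -0.84  1.73  0.05  1.38 -1.97]
[0.50533012 0.16071047]
t 6.125 from [0.4551 0.1689 0.2575 4.4253]
[[[0.21,0.05,0.66],-0.94],[[0.20,0.08,0.66],-0.94],[[0.19,0.10,0.66],-0.94],[[0.17,0.13,0.66],-0.94],[[0.15,0.15,0.66],-0.94],[[0.13,0.17,0.66],-0.94],[[0.11,0.18,0.66],-0.94],[[0.09,0.19,0.66],-0.94]]
[[[-0.00,-0.00,0.82],0.00],[[-0.00,-0.00,0.82],0.00],[[-0.00,-0.00,0.82],0.00]]
```

```bash
python3 -m crank '[[[0.21,0.05,0.66],-0.94],[[0.20,0.08,0.66],-0.94],[[0.19,0.10,0.66],-0.94],[[0.17,0.13,0.66],-0.94],[[0.15,0.15,0.66],-0.94],[[0.13,0.17,0.66],-0.94],[[0.11,0.18,0.66],-0.94],[[0.09,0.19,0.66],-0.94],[[0,0,0],0],[[0,0,0],0]]'
python3 - <<'E'
from h import *
p=tw(-26,-24.5); plan((*p,.026,64.6))
print(sensors.read_state()["joint_positions"].round(2))
E
```

```text
time: 7.38
ee_pos: [0.5059, 0.1614, 0.1002]
eef_rot: [0.846, 0.533, 0.0, 0.0]
ft_force: [0.4, -0.3, -4.1]
width: 0.058
grip_force: 40.0
t 7.375 from [ 0.5059  0.1614  0.1002 64.4666]
[[[-0.01,-0.00,0.82],-0.01],[[-0.01,-0.00,0.82],-0.01],[[-0.01,-0.00,0.82],-0.01]]
[ 0.37  0.37 -0.89  1.82  0.32  1.11 -1.08]
```

```bash
python3 -m crank '[[[-0.01,0,0.82],-0.01],[[-0.01,0,0.82],-0.01],[[-0.01,0,0.8],-0.01],[[0,0,0],0],[[0,0,0],0]]' | grep -E "pos|force"
python3 -m crank '[[[0,0,0],0],[[0,0,0],0],[[0,0,-0.4],0],[[0,0,-0.8],0],[[0,0,-0.9],0],[[0,0,-0.9],0]]' 0.85
python3 - <<'E'
from h import *
s=sensors.read_state(); im=vision.camera("wrist")[:,:,::-1].copy(); cv2.imwrite("pics/w3.png",im)
C=cam("wrist",s); print(s["time"],s["ee_pos"],yaw()); np.savez("w3.npz",T=C[0],K=C[1])
t=vision.camera("top")[:,:,::-1]; cv2.imwrite("pics/top3.png",t)
plan((.50,-.25,.23,110),start=(*s["ee_pos"],64.6))
E
```

```text
ee_pos: [0.5057, 0.1609, 0.0275]
ft_force: [0.5, 0.4, -3.3]
grip_force: 40.0
time: 8.75
ee_pos: [0.5054, 0.1609, 0.1182]
eef_rot: [0.844, 0.537, 0.0, 0.0]
ft_force: [1.2, -0.2, -0.7]
width: 0.074
grip_force: 0.0
8.75 [0.50540354 0.16092405 0.11815744] 64.92517353263926
t 8.85 from [ 0.5054  0.1609  0.1182 64.6   ]
[[[-0.89,0.41,-0.27],-0.41],[[-0.91,0.36,-0.27],-0.41],[[-0.93,0.30,-0.27],-0.41],[[-0.95,0.25,-0.27],-0.41],[[-0.96,0.20,-0.27],-0.41],[[-0.97,0.14,-0.27],-0.41],[[-0.97,0.09,-0.27],-0.41],[[-0.98,0.03,-0.27],-0.41],[[-0.98,-0.02,-0.27],-0.41],[[-0.98,-0.08,-0.27],-0.41],[[-0.97,-0.13,-0.27],-0.41],[[-0.96,-0.19,-0.27],-0.41]]
[[[-0.95,-0.24,-0.27],-0.41],[[-0.93,-0.29,-0.27],-0.41]]
```

Run:
```python
from h import *
d=np.load("w3.npz"); C=(d["T"],d["K"]); im=cv2.imread("pics/w3.png")
b=rectify(im,C,.061,.38,.68,-.02,.38,1600); cv2.imwrite("pics/w3r.png",b)
plan((.433,-.3146,.10,51.4),(.433,-.3146,.0192,51.4))
```

```text
t 8.85 from [ 0.507   0.1616  0.12   64.9021]
[[[-0.91,0.26,0.04],0.10],[[-0.90,0.28,0.04],0.10],[[-0.90,0.29,0.04],0.10],[[-0.90,0.30,0.04],0.10],[[-0.89,0.31,0.04],0.10],[[-0.89,0.33,0.04],0.10],[[-0.88,0.34,0.04],0.10],[[-0.88,0.35,0.04],0.10],[[-0.87,0.36,0.04],0.10],[[-0.87,0.38,0.04],0.10],[[-0.86,0.39,0.04],0.10],[[-0.86,0.40,0.04],0.10]]
[[[-0.85,0.41,0.04],0.10],[[-0.85,0.42,0.04],0.10],[[-0.84,0.43,0.04],0.10],[[-0.83,0.45,0.04],0.10],[[-0.83,0.46,0.04],0.10]]
[[[0.00,0.00,0.90],-0.00],[[0.00,0.00,0.90],-0.00],[[0.00,0.00,0.90],-0.00]]
```

View pics/w3r.png

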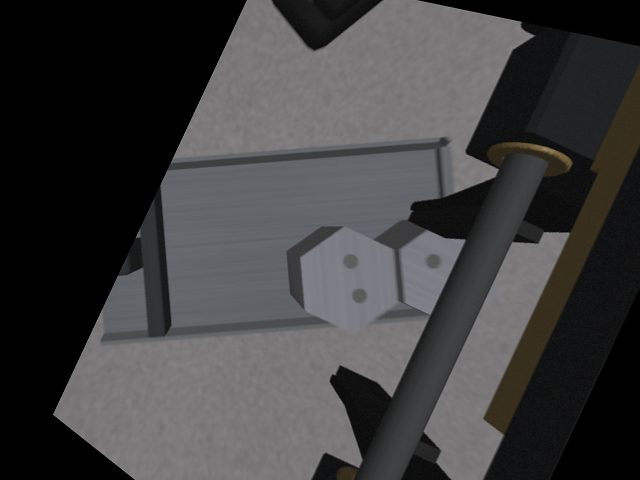

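Block 2 stands flat in the tray at (348,280), with its face almost against block 1 at column 400 and aligned with it.

```bash
python3 -m crank '[[[-0.91,0.26,0.04],0.10],[[-0.90,0.28,0.04],0.10],[[-0.90,0.29,0.04],0.10],[[-0.90,0.30,0.04],0.10],[[-0.89,0.31,0.04],0.10],[[-0.89,0.33,0.04],0.10],[[-0.88,0.34,0.04],0.10],[[-0.88,0.35,0.04],0.10],[[-0.87,0.36,0.04],0.10],[[-0.87,0.38,0.04],0.10],[[-0.86,0.39,0.04],0.10],[[-0.86,0.40,0.04],0.10]]' | grep pos
python3 -m crank '[[[-0.85,0.41,0.04],0.10],[[-0.85,0.42,0.04],0.10],[[-0.84,0.43,0.04],0.10],[[-0.83,0.45,0.04],0.10],[[-0.83,0.46,0.04],0.10],[[0,0,0],0],[[0,0,0],0]]'
python3 - <<'E'
from h import *
plan((.433,-.3146,.0192,51.4))
E
```

```text
ee_pos: [0.4524, -0.1765, 0.1021]
time: 11.22
ee_pos: [0.4307, -0.3156, 0.0958]
eef_rot: [0.901, 0.433, 0.0, -0.0]
ft_force: [-0.3, -0.1, 0.9]
width: 0.0738
grip_force: 0.0
t 11.225 from [ 0.4307 -0.3156  0.0958 51.3057]
[[[0.02,0.01,0.85],-0.00],[[0.02,0.01,0.85],-0.00],[[0.02,0.01,0.85],-0.00]]
```

```bash
python3 -m crank '[[[0.02,0.01,0.85],0],[[0.02,0.01,0.85],0],[[0.02,0.01,0.85],0],[[0,0,0],0],[[0,0,0],0]]' |grep -E "time|pos"
python3 -m crank '[[[0,0,0],0],[[0,0,0],0],[[0,0,0],0]]' 0.5 40
python3 - <<'E'
from h import *
p=tw(26.5,-54); print(p)
plan((.433,-.3146,.10,51.4),(.44,-.25,.13,51.4),(*p,.13,4.6))
E
```

```text
time: 11.85
ee_pos: [0.4331, -0.3148, 0.0205]
time: 12.22
ee_pos: [0.4328, -0.3154, 0.0202]
eef_rot: [0.902, 0.433, 0.0, 0.001]
ft_force: [0.3, 0.3, 4.4]
width: 0.0577
grip_force: 40.0
[0.56000928 0.13547776]
t 12.225 from [ 4.32800e-01 -3.15400e-01  2.02000e-02  5.12879e+01]
[[[0.01,-0.00,-0.89],-0.00],[[0.01,-0.00,-0.89],-0.00],[[0.01,-0.00,-0.89],-0.00]]
[[[0.61,-0.39,-0.33],-0.00],[[0.61,-0.39,-0.33],-0.00],[[0.61,-0.39,-0.33],-0.00]]
[[[0.90,-0.35,-0.00],0.42],[[0.87,-0.40,-0.00],0.42],[[0.85,-0.45,-0.00],0.42],[[0.82,-0.50,-0.00],0.42],[[0.79,-0.55,-0.00],0.42],[[0.76,-0.59,-0.00],0.42],[[0.72,-0.64,-0.00],0.42],[[0.68,-0.68,-0.00],0.42],[[0.64,-0.71,-0.00],0.42],[[0.60,-0.75,-0.00],0.42],[[0.55,-0.78,-0.00],0.42],[[0.51,-0.82,-0.00],0.42]]
[[[0.46,-0.84,-0.00],0.42],[[0.41,-0.87,-0.00],0.42]]
```

```bash
python3 -m crank '[[[0.01,0,-0.89],0],[[0.01,0,-0.89],0],[[0.01,0,-0.89],0],[[0.61,-0.39,-0.33],0],[[0.61,-0.39,-0.33],0],[[0.61,-0.39,-0.33],0]]' |grep -E "pos|width"
python3 -m crank '[[[0.90,-0.35,0],0.42],[[0.87,-0.40,0],0.42],[[0.85,-0.45,0],0.42],[[0.82,-0.50,0],0.42],[[0.79,-0.55,0],0.42],[[0.76,-0.59,0],0.42],[[0.72,-0.64,0],0.42],[[0.68,-0.68,0],0.42],[[0.64,-0.71,0],0.42],[[0.60,-0.75,0],0.42],[[0.55,-0.78,0],0.42],[[0.51,-0.82,0],0.42]]' |grep -E "pos|width"
python3 -m crank '[[[0.46,-0.84,0],0.42],[[0.41,-0.87,0],0.42],[[0,0,0],0],[[0,0,0],0]]'
python3 - <<'E'
from h import *
s=sensors.read_state(); im=vision.camera("wrist")[:,:,::-1].copy(); cv2.imwrite("pics/w4.png",im)
C=cam("wrist",s); np.savez("w4.npz",T=C[0],K=C[1])
p=tw(26.5,-54); plan((*p,.027,4.6)); print(sensors.read_state()["joint_positions"].round(2))
b=rectify(im,C,.061,.38,.68,-.02,.38,1600); cv2.imwrite("pics/w4r.png",b)
E
```

```text
ee_pos: [0.4396, -0.2471, 0.1291]
width: 0.0574
ee_pos: [0.5429, 0.0825, 0.1291]
width: 0.0576
time: 14.98
ee_pos: [0.5604, 0.1356, 0.129]
eef_rot: [0.999, 0.038, -0.0, 0.0]
ft_force: [-0.5, -0.8, -3.9]
width: 0.0575
grip_force: 40.0
t 15.025 from [0.5606 0.135  0.129  4.267 ]
[[[-0.00,-0.00,0.85],-0.01],[[-0.00,-0.00,0.85],-0.01],[[-0.00,-0.00,0.85],-0.01],[[-0.00,-0.00,0.85],-0.01]]
[ 0.3   0.4  -0.75  1.68  0.29  1.18 -2.02]
```

View pics/w4r.png

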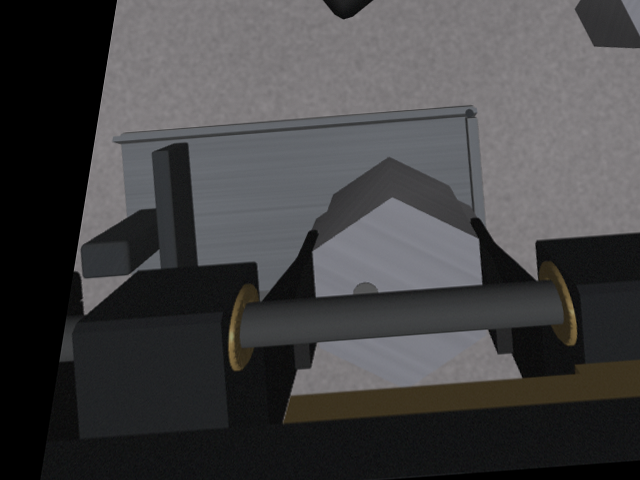

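The view from above place 3 is mostly hidden by the gripper. The held block is level at (395,290), and the end wall is free at column 475. Next I'll check block 2's measured size and pose numerically.

Run:
```python
from h import *
for n in ("w2","w3"):
    d=np.load(n+".npz"); C=(d["T"],d["K"]); im=cv2.imread(f"pics/{n}.png"); print(n,C[0][:3,3].round(4))
    a=rectify(im,C,.061,.42,.62,.05,.25,3000)
    g=cv2.GaussianBlur(cv2.cvtColor(a,cv2.COLOR_BGR2GRAY),(0,0),2.5)
    for l in cv2.createLineSegmentDetector().detect(g)[0][:,0]:
        L=np.hypot(l[2]-l[0],l[3]-l[1])/3
        if 22<L<45:
            P=wt(np.array([(.62-l[1]/3000,.25-l[0]/3000),(.62-l[3]/3000,.25-l[2]/3000)])); 
            an=np.degrees(np.arctan2(*(P[1]-P[0])[::-1]))%180; nv=np.array([-np.sin(np.radians(an)),np.cos(np.radians(an))])
            print("L%.0f mid %s ang %.1f off %.1f"%(L,P.mean(0).round(1),an,P.mean(0)@nv))
```

```text
w2 [0.5359 0.1751 0.4189]
L34 mid [-26.1 -55.6] ang 1.1 off -55.1
L32 mid [ -0.7 -69.6] ang 120.3 off 35.7
L39 mid [-97.3   4.9] ang 119.9 off 82.0
L29 mid [-21.8 -50. ] ang 1.0 off -49.6
L30 mid [  0.6 -62.6] ang 120.4 off 31.2
w3 [0.5387 0.2356 0.2798]
L24 mid [-99.  -11.2] ang 25.3 off 32.2
L22 mid [  41.3 -111.9] ang 60.1 off -91.6
L27 mid [  26.8 -106.4] ang 107.3 off 6.1
L24 mid [-85.  -24.4] ang 60.0 off 61.3
L38 mid [  65.1 -111.4] ang 150.3 off 64.5
L34 mid [-26.2   6.2] ang 0.6 off 6.5
L33 mid [-1.  -7.9] ang 120.2 off 4.8
L34 mid [-26.5 -56.3] ang 0.8 off -55.9
L33 mid [-25.9 -52.4] ang 0.4 off -52.2
L27 mid [-18.8  14.5] ang 0.5 off 14.7
L29 mid [ 36.  -83.3] ang 0.5 off -83.6
L27 mid [2.2 2.7] ang 120.4 off -3.2
L28 mid [ 37.1 -86.6] ang 180.0 off 86.6
```

```bash
python3 -m crank '[[[-0.01,0,0.85],-0.01],[[-0.01,0,0.85],-0.01],[[-0.01,0,0.85],-0.01],[[-0.01,0,0.85],-0.01],[[0,0,0],0],[[0,0,0],0]]'
python3 -m crank '[[[0,0,0],0],[[0,0,0],0],[[0,0,-0.4],0],[[0,0,-0.8],0],[[0,0,-0.9],0],[[0,0,-0.9],0]]' 0.75
python3 - <<'E'
from h import *
C=cam("top"); im=cv2.imread("pics/top0.png")
print(hexes(rectify(im,C,.055,.6,.76,-.12,.04,1600),.76,.04,1600,[(.681,-.044)]).round(4))
plan((.60,-.04,.25,60))
E
```

```text
time: 15.78
ee_pos: [0.56, 0.1347, 0.0277]
eef_rot: [0.999, 0.04, 0.0, 0.0]
ft_force: [0.1, 0.4, -3.1]
width: 0.0578
grip_force: 40.0
time: 16.52
ee_pos: [0.5601, 0.1356, 0.1192]
eef_rot: [0.999, 0.04, 0.001, -0.0]
ft_force: [0.4, -0.4, -0.7]
width: 0.065
grip_force: 0.0
[[ 6.8460000e-01 -4.4500000e-02  5.7908200e+01  2.9082031e+03
   2.7972656e+03  1.0000000e+01]]
t 16.525 from [0.5601 0.1356 0.1192 4.5909]
[[[0.12,0.85,-0.62],-0.99],[[0.00,0.86,-0.62],-0.99],[[-0.11,0.85,-0.62],-0.99],[[-0.23,0.83,-0.62],-0.99],[[-0.34,0.79,-0.62],-0.99],[[-0.45,0.73,-0.62],-0.99],[[-0.54,0.66,-0.62],-0.99]]
```

Run:
```python
from h import *
C=cam("top"); im=cv2.imread("pics/top0.png")
a=rectify(im,C,.055,.35,.76,-.39,.04,1600)
print(hexes(a,.76,.04,1600,[(.6846,-.0445),(.5542,-.2182),(.4221,-.2051),(.433,-.3146)]).round(4)[:,:4])
```

```text
[[ 6.8460000e-01 -4.4500000e-02  5.7926500e+01  2.9085938e+03]
 [ 5.5750000e-01 -2.1760000e-01  5.7671100e+01  2.9066406e+03]
 [ 4.2510000e-01 -2.0440000e-01  4.4773900e+01  2.9535156e+03]
 [ 4.3610000e-01 -3.1410000e-01  2.0600300e+01  2.9625000e+03]]
```

Run:
```python
from h import *
plan((.6815,-.0451,.10,27.9))
```

```text
t 16.525 from [0.5601 0.1356 0.1192 4.5909]
[[[0.44,0.79,0.08],-0.36],[[0.40,0.81,0.08],-0.36],[[0.36,0.83,0.08],-0.36],[[0.32,0.85,0.08],-0.36],[[0.28,0.86,0.08],-0.36],[[0.23,0.88,0.08],-0.36],[[0.19,0.89,0.08],-0.36],[[0.14,0.90,0.08],-0.36]]
```

```bash
python3 -m crank '[[[0.44,0.79,0.08],-0.36],[[0.40,0.81,0.08],-0.36],[[0.36,0.83,0.08],-0.36],[[0.32,0.85,0.08],-0.36],[[0.28,0.86,0.08],-0.36],[[0.23,0.88,0.08],-0.36],[[0.19,0.89,0.08],-0.36],[[0.14,0.90,0.08],-0.36],[[0,0,0],0],[[0,0,0],0]]' 0.85 | grep -E "time|width"
python3 - <<'E'
from h import *
plan((.6815,-.0451,.0195,27.9))
E
```

```text
time: 17.77
width: 0.0742
t 17.775 from [ 0.6809 -0.0446  0.0987 27.6241]
[[[0.00,0.01,0.88],-0.01],[[0.00,0.01,0.88],-0.01],[[0.00,0.01,0.88],-0.01]]
```

```bash
python3 -m crank '[[[0,0.01,0.88],-0.01],[[0,0.01,0.88],-0.01],[[0,0.01,0.88],-0.01],[[0,0,0],0],[[0,0,0],0]]' | grep -E "pos|force"
python3 -m crank '[[[0,0,0],0],[[0,0,0],0],[[0,0,0],0]]' 0.5 40
python3 - <<'E'
from h import *
p=tw(25.8,8); print(p)
plan((.6815,-.045,.11,27.9),(*p,.12,64.6))
E
```

```text
ee_pos: [0.682, -0.0455, 0.0205]
ft_force: [-0.2, 0.3, 0.8]
grip_force: 0.0
time: 18.77
ee_pos: [0.6817, -0.0463, 0.0196]
eef_rot: [0.971, 0.241, 0.0, 0.0]
ft_force: [-1.3, -0.5, 4.5]
width: 0.0575
grip_force: 40.0
[0.55438231 0.19722585]
t 18.775 from [ 6.81700e-01 -4.63000e-02  1.96000e-02  2.78523e+01]
[[[0.00,-0.01,-0.75],-0.00],[[0.00,-0.01,-0.75],-0.00],[[0.00,-0.01,-0.75],-0.00],[[0.00,-0.01,-0.75],-0.00]]
[[[0.00,-0.91,-0.03],-0.46],[[0.06,-0.91,-0.03],-0.46],[[0.12,-0.90,-0.03],-0.46],[[0.18,-0.89,-0.03],-0.46],[[0.23,-0.88,-0.03],-0.46],[[0.29,-0.86,-0.03],-0.46],[[0.34,-0.84,-0.03],-0.46],[[0.40,-0.82,-0.03],-0.46],[[0.45,-0.79,-0.03],-0.46],[[0.50,-0.76,-0.03],-0.46]]
```

```bash
python3 -m crank '[[[0,-0.01,-0.75],0],[[0,-0.01,-0.75],0],[[0,-0.01,-0.75],0],[[0,-0.01,-0.75],0]]' | grep width
python3 -m crank '[[[0,-0.91,-0.03],-0.46],[[0.06,-0.91,-0.03],-0.46],[[0.12,-0.90,-0.03],-0.46],[[0.18,-0.89,-0.03],-0.46],[[0.23,-0.88,-0.03],-0.46],[[0.29,-0.86,-0.03],-0.46],[[0.34,-0.84,-0.03],-0.46],[[0.40,-0.82,-0.03],-0.46],[[0.45,-0.79,-0.03],-0.46],[[0.50,-0.76,-0.03],-0.46],[[0,0,0],0],[[0,0,0],0]]'
python3 - <<'E'
from h import *
p=tw(25.8,8); plan((*p,.027,64.6))
im=vision.camera("top")[:,:,::-1].copy(); cv2.imwrite("pics/top5.png",im)
C=cam("top"); a=rectify(im,C,.061,.42,.66,.03,.35,2400); cv2.imwrite("pics/t5r.png",a)
E
```

```text
width: 0.0575
time: 20.78
ee_pos: [0.5541, 0.1961, 0.1178]
eef_rot: [0.845, 0.535, -0.0, 0.0]
ft_force: [0.3, -0.8, -2.3]
width: 0.0577
grip_force: 40.0
t 20.775 from [ 0.5541  0.1961  0.1178 64.6766]
[[[0.01,-0.00,0.76],0.00],[[0.01,-0.00,0.76],0.00],[[0.01,-0.00,0.76],0.00],[[0.01,-0.00,0.76],0.00]]
```

View pics/t5r.png

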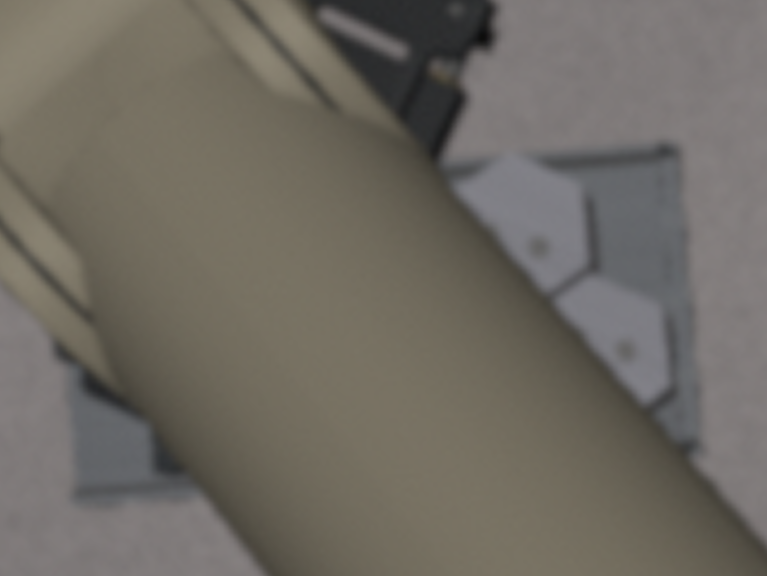

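Block 3, with its top at (530,220), nestles against block 1 at (620,340) with a narrow gap. The arm hides the rest.

```bash
python3 -m crank '[[[0.01,0,0.76],0],[[0.01,0,0.76],0],[[0.01,0,0.76],0],[[0.01,0,0.76],0],[[0,0,0],0],[[0,0,0],0]]'
python3 -m crank '[[[0,0,0],0],[[0,0,0],0],[[0,0,-0.4],0],[[0,0,-0.8],0],[[0,0,-0.9],0],[[0,0,-0.9],0]]' 0.75
python3 - <<'E'
from h import *
plan((.5542,-.2182,.125,147.7))
E
```

```text
time: 21.58
ee_pos: [0.5543, 0.1973, 0.026]
eef_rot: [0.845, 0.535, -0.0, -0.0]
ft_force: [0.5, 0.4, -3.2]
width: 0.0579
grip_force: 40.0
time: 22.32
ee_pos: [0.5547, 0.1975, 0.1185]
eef_rot: [0.845, 0.535, 0.0, 0.0]
ft_force: [0.7, 0.3, -0.1]
width: 0.0655
grip_force: 0.0
t 22.325 from [ 0.5547  0.1975  0.1185 64.6642]
[[[-0.89,0.42,-0.02],-0.74],[[-0.93,0.33,-0.02],-0.74],[[-0.96,0.23,-0.02],-0.74],[[-0.98,0.13,-0.02],-0.74],[[-0.99,0.03,-0.02],-0.74],[[-0.99,-0.08,-0.02],-0.74],[[-0.97,-0.18,-0.02],-0.74],[[-0.95,-0.28,-0.02],-0.74],[[-0.92,-0.37,-0.02],-0.74],[[-0.87,-0.47,-0.02],-0.74],[[-0.82,-0.55,-0.02],-0.74],[[-0.76,-0.64,-0.02],-0.74]]
[[[-0.69,-0.71,-0.02],-0.74],[[-0.61,-0.78,-0.02],-0.74]]
```

```bash
python3 -m crank '[[[-0.89,0.42,-0.02],-0.74],[[-0.93,0.33,-0.02],-0.74],[[-0.96,0.23,-0.02],-0.74],[[-0.98,0.13,-0.02],-0.74],[[-0.99,0.03,-0.02],-0.74],[[-0.99,-0.08,-0.02],-0.74],[[-0.97,-0.18,-0.02],-0.74],[[-0.95,-0.28,-0.02],-0.74],[[-0.92,-0.37,-0.02],-0.74],[[-0.87,-0.47,-0.02],-0.74],[[-0.82,-0.55,-0.02],-0.74],[[-0.76,-0.64,-0.02],-0.74]]' 0.85 | grep pos
python3 -m crank '[[[-0.69,-0.71,-0.02],-0.74],[[-0.61,-0.78,-0.02],-0.74],[[0,0,0],0],[[0,0,0],0],[[0,0,0],0]]'
python3 - <<'E'
from h import *
plan((.5542,-.2182,.0195,147.7)); print(sensors.read_state()["joint_positions"].round(2))
im=vision.camera("top")[:,:,::-1].copy(); cv2.imwrite("pics/top6.png",im)
C=cam("top"); a=rectify(im,C,.061,.44,.62,.03,.35,2400); cv2.imwrite("pics/t6r.png",a)
E
```

```text
ee_pos: [0.5539, -0.1599, 0.125]
time: 24.45
ee_pos: [0.5536, -0.217, 0.1255]
eef_rot: [0.279, 0.96, -0.0, 0.0]
ft_force: [-0.1, -0.1, -0.5]
width: 0.0741
grip_force: 0.0
t 24.45 from [ 5.536000e-01 -2.170000e-01  1.255000e-01  1.475949e+02]
[[[-0.01,-0.01,0.88],-0.00],[[-0.01,-0.01,0.88],-0.00],[[-0.01,-0.01,0.88],-0.00],[[-0.01,-0.01,0.88],-0.00]]
[ 1.16  0.63 -1.18  1.62  0.6   1.3   0.89]
```

View pics/t6r.png

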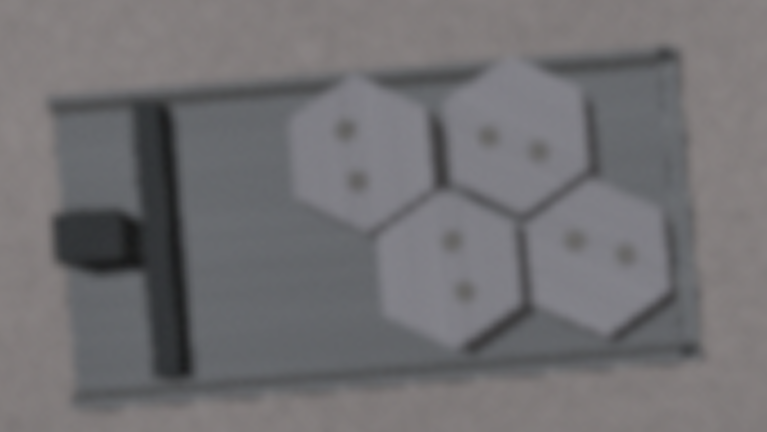

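All four placed blocks lie flat in the pattern: place 1 at (598,258), 2 at (452,270), 3 at (517,137) and 4 at (362,155). The gaps are narrow, and the clamp bar at column 165 is clear.

```bash
python3 -m crank '[[[-0.01,-0.01,0.88],0],[[-0.01,-0.01,0.88],0],[[-0.01,-0.01,0.88],0],[[-0.01,-0.01,0.88],0],[[0,0,0],0],[[0,0,0],0]]' | grep -E "pos|force"
python3 -m crank '[[[0,0,0],0],[[0,0,0],0],[[0,0,0],0]]' 0.5 40
python3 - <<'E'
from h import *
p=tw(-26,38); print(p)
plan((.5542,-.2182,.125,147.7),(*p,.125,124.6))
E
```

```text
ee_pos: [0.5545, -0.2194, 0.0206]
ft_force: [1.0, 0.2, 0.6]
grip_force: 0.0
time: 25.62
ee_pos: [0.5547, -0.2193, 0.0204]
eef_rot: [0.279, 0.96, 0.0, 0.001]
ft_force: [0.8, 2.9, 5.2]
width: 0.0578
grip_force: 40.0
[0.50036118 0.22301264]
t 25.625 from [ 5.547000e-01 -2.193000e-01  2.040000e-02  1.475647e+02]
[[[0.01,0.01,-0.87],-0.00],[[0.01,0.01,-0.87],-0.00],[[0.01,0.01,-0.87],-0.00],[[0.01,0.01,-0.87],-0.00]]
[[[0.63,0.76,-0.00],0.19],[[0.65,0.75,-0.00],0.19],[[0.67,0.73,-0.00],0.19],[[0.68,0.71,-0.00],0.19],[[0.70,0.69,-0.00],0.19],[[0.72,0.67,-0.00],0.19],[[0.74,0.65,-0.00],0.19],[[0.76,0.63,-0.00],0.19],[[0.77,0.61,-0.00],0.19],[[0.79,0.59,-0.00],0.19],[[0.81,0.57,-0.00],0.19],[[0.82,0.55,-0.00],0.19]]
[[[0.84,0.53,-0.00],0.19],[[0.85,0.50,-0.00],0.19],[[0.86,0.48,-0.00],0.19]]
```

```bash
python3 -m crank '[[[0.01,0.01,-0.87],0],[[0.01,0.01,-0.87],0],[[0.01,0.01,-0.87],0],[[0.01,0.01,-0.87],0]]' | grep width
python3 -m crank '[[[0.63,0.76,0],0.19],[[0.65,0.75,0],0.19],[[0.67,0.73,0],0.19],[[0.68,0.71,0],0.19],[[0.70,0.69,0],0.19],[[0.72,0.67,0],0.19],[[0.74,0.65,0],0.19],[[0.76,0.63,0],0.19],[[0.77,0.61,0],0.19],[[0.79,0.59,0],0.19],[[0.81,0.57,0],0.19],[[0.82,0.55,0],0.19]]' | grep pos
python3 -m crank '[[[0.84,0.53,0],0.19],[[0.85,0.50,0],0.19],[[0.86,0.48,0],0.19],[[0,0,0],0],[[0,0,0],0]]'
python3 - <<'E'
from h import *
p=tw(-26,38); plan((*p,.0265,124.6)); print(sensors.read_state()["joint_positions"].round(2))
E
```

```text
width: 0.0574
ee_pos: [0.5093, 0.1345, 0.1233]
time: 28.25
ee_pos: [0.4988, 0.2215, 0.1233]
eef_rot: [0.464, 0.886, -0.001, 0.0]
ft_force: [0.0, -0.4, -4.6]
width: 0.0577
grip_force: 40.0
t 28.25 from [4.988000e-01 2.215000e-01 1.233000e-01 1.247266e+02]
[[[0.00,0.02,0.81],0.00],[[0.00,0.02,0.81],0.00],[[0.00,0.02,0.81],0.00],[[0.00,0.02,0.81],0.00]]
[ 0.44  0.5  -1.17  1.75  0.49  1.22 -0.25]
```

```bash
python3 -m crank '[[[0,0.02,0.81],0],[[0,0.02,0.81],0],[[0,0.02,0.81],0],[[0,0.02,0.81],0],[[0,0,0],0],[[0,0,0],0]]'
python3 -m crank '[[[0,0,0],0],[[0,0,0],0],[[0,0,-0.4],0],[[0,0,-0.8],0],[[0,0,-0.9],0],[[0,0,-0.9],0]]' 0.75
python3 - <<'E'
from h import *
p=tw(0,123.5); plan((*p,.12,94.6))
E
```

```text
time: 29.0
ee_pos: [0.5008, 0.2238, 0.0263]
eef_rot: [0.464, 0.886, -0.0, -0.0]
ft_force: [0.1, -0.3, -4.1]
width: 0.0575
grip_force: 40.1
time: 29.75
ee_pos: [0.5011, 0.2243, 0.1193]
eef_rot: [0.464, 0.886, 0.0, 0.001]
ft_force: [0.3, -0.3, -0.3]
width: 0.0649
grip_force: 0.0
t 29.75 from [5.011000e-01 2.243000e-01 1.193000e-01 1.247569e+02]
[[[0.50,0.53,-0.01],0.94],[[0.57,0.46,-0.01],0.94],[[0.62,0.39,-0.01],0.94],[[0.67,0.30,-0.01],0.94]]
```

```bash
python3 -m crank '[[[0.50,0.53,0],0.94],[[0.57,0.46,0],0.94],[[0.62,0.39,0],0.94],[[0.67,0.30,0],0.94],[[0,0,0],0],[[0,0,0],0],[[0,0,0],0]]' 0.5
python3 - <<'E'
from h import *
p=tw(0,123.5); plan((*p,.03,94.6))
s=sensors.read_state(); im=vision.camera("wrist")[:,:,::-1].copy(); cv2.imwrite("pics/w7.png",im)
E
```

```text
time: 30.62
ee_pos: [0.5194, 0.3088, 0.117]
eef_rot: [0.678, 0.735, -0.0, 0.0]
ft_force: [-0.0, 0.0, -0.1]
width: 0.0435
grip_force: 0.0
t 30.625 from [ 0.5194  0.3088  0.117  94.6705]
[[[0.02,0.00,0.97],0.00],[[0.02,0.00,0.97],0.00],[[0.02,0.00,0.97],0.00]]
```

View pics/w7.png

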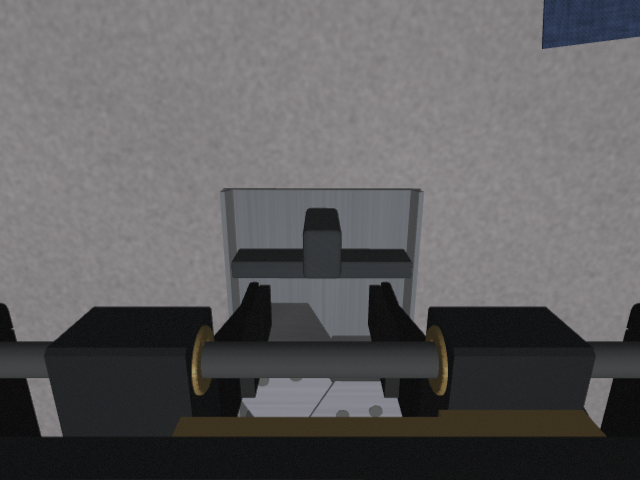

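The handle top at (322,225) is centred between the fingers, whose midpoint is column 320. I can lower and grip.

```bash
python3 -m crank '[[[0.02,0,0.97],0],[[0.02,0,0.97],0],[[0.02,0,0.97],0],[[0,0,0],0],[[0,0,0],0]]' | grep -E "pos|force"
python3 -m crank '[[[0,0,0],0],[[0,0,0],0],[[0,0,0],0],[[0,0,0],0]]' 0.1 40
python3 -m crank '[[[-0.1,0,0],0],[[-0.15,0,0],0],[[-0.15,0,0],0],[[-0.15,0,0],0],[[-0.15,0,0],0],[[-0.15,0,0],0],[[0,0,0],0]]'
python3 -c "
from h import *
s=sensors.read_state(); print(wt(s['ee_pos']))"
```

```text
ee_pos: [0.5194, 0.3118, 0.0305]
ft_force: [-0.2, 0.6, 0.2]
grip_force: 0.0
time: 31.8
ee_pos: [0.5206, 0.3117, 0.0299]
eef_rot: [0.678, 0.735, 0.001, 0.001]
ft_force: [5.8, 1.5, -1.0]
width: 0.0217
grip_force: 40.0
time: 32.67
ee_pos: [0.5226, 0.2862, 0.0299]
eef_rot: [0.678, 0.735, 0.001, 0.001]
ft_force: [4.6, 1.2, -1.8]
width: 0.022
grip_force: 40.0
[ 1.23814755 99.19155867]
```

```bash
python3 -m crank '[[[-0.1,0,0],0],[[-0.1,0,0],0],[[-0.1,0,0],0],[[0,0,0],0]]' | grep -E "pos|ft"
python3 -m crank '[[[-0.05,0,0],0],[[-0.05,0,0],0],[[0,0,0],0]]' | grep -E "pos|ft"
python3 -c "
from h import *
s=sensors.read_state(); print(wt(s['ee_pos']))
t=vision.camera('top')[:,:,::-1].copy(); cv2.imwrite('pics/top8.png',t)"
```

```text
ee_pos: [0.5233, 0.278, 0.0299]
ft_force: [6.8, 4.1, -3.5]
ee_pos: [0.5234, 0.2761, 0.0299]
ft_force: [8.5, 7.9, -7.6]
[ 1.22239255 89.06056941]
```

```bash
for i in 1; do python3 -m crank '[[[-0.05,0,0],0],[[0,0,0],0]]' | grep -E "pos|ft"
python3 -m crank '[[[-0.05,0,0],0],[[0,0,0],0]]' | grep -E "pos|ft"; done
python3 -c "
from h import *
s=sensors.read_state(); print(wt(s['ee_pos']))"
```

```text
ee_pos: [0.5235, 0.2747, 0.0299]
ft_force: [7.3, 8.5, -8.0]
ee_pos: [0.5237, 0.2733, 0.0299]
ft_force: [7.8, 8.8, -7.9]
[ 1.22474398 86.24565368]
```

```bash
python3 -m crank '[[[-0.05,0,0],0],[[0,0,0],0]]' | grep -E "pos|ft"
python3 -m crank '[[[-0.05,0,0],0],[[0,0,0],0]]' | grep -E "pos|ft"
python3 -c "
from h import *
s=sensors.read_state(); print(wt(s['ee_pos']),s['time'])"
```

```text
ee_pos: [0.5238, 0.2722, 0.03]
ft_force: [8.3, 9.9, -9.3]
ee_pos: [0.5238, 0.2717, 0.03]
ft_force: [10.3, 14.6, -11.6]
[ 1.25399883 84.63905609] 34.6
```

Force is rising and the motion is stalling, so the pack is closing. One or two more small pushes.

```bash
python3 -m crank '[[[-0.05,0,0],0],[[0,0,0],0]]' | grep -E "pos|ft"
python3 -m crank '[[[-0.05,0,0],0],[[0,0,0],0],[[0,0,0],0]]' | grep -E "pos|ft"
python3 -c "
from h import *
s=sensors.read_state(); print(wt(s['ee_pos']),s['time'])"
```

```text
ee_pos: [0.5238, 0.2716, 0.03]
ft_force: [11.7, 19.0, -16.2]
ee_pos: [0.5238, 0.2715, 0.03]
ft_force: [12.8, 25.1, -19.8]
[ 1.24098744 84.49172253] 35.225
```

```bash
python3 -m crank '[[[0.05,0,0],0],[[0.05,0,0],0],[[0,0,0],0]]' 0.5 | grep -E "ft|width"
python3 -m crank '[[[0,0,-0.5],0],[[0,0,-0.9],0],[[0,0,-1],0],[[0,0,-1],0],[[0,0,-1],0],[[0,0,-1],0],[[-0.9,-0.9,0],0],[[-0.9,-0.9,0],0],[[-0.9,-0.9,0],0],[[0,0,0],0],[[0,0,0],0]]'
python3 - <<'E'
from h import *
s=sensors.read_state(); im=vision.camera("wrist")[:,:,::-1].copy(); cv2.imwrite("pics/w9.png",im)
C=cam("wrist",s); np.savez("w9.npz",T=C[0],K=C[1])
b=rectify(im,C,.061,.42,.66,.03,.35,2400); cv2.imwrite("pics/w9r.png",b)
t=vision.camera('top')[:,:,::-1].copy(); cv2.imwrite('pics/top9.png',t); cv2.imwrite("pics/t9r.png",rectify(t,cam("top"),.061,.42,.66,.03,.35,2400))
E
```

```text
ft_force: [1.4, 4.7, 0.2]
width: 0.0411
time: 36.98
ee_pos: [0.4487, 0.1805, 0.1917]
eef_rot: [0.678, 0.735, -0.0, 0.001]
ft_force: [0.1, 0.4, 0.7]
width: 0.0432
grip_force: 0.0
```

View pics/w9r.png

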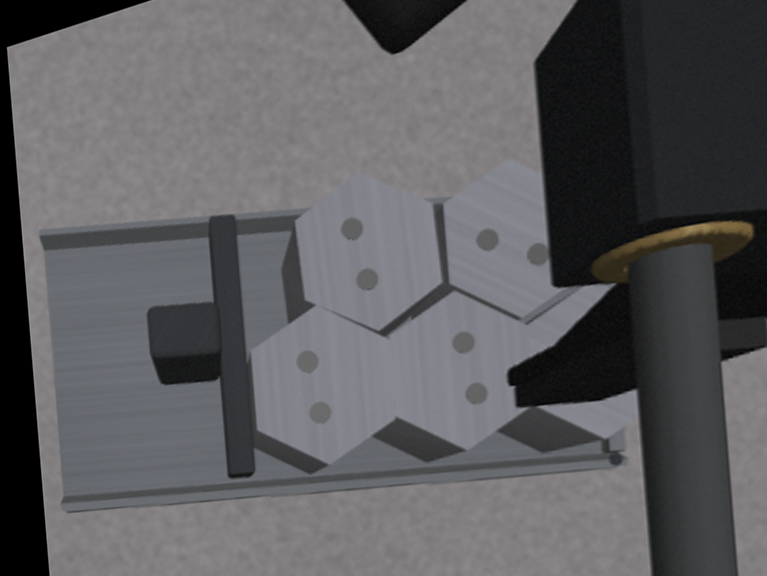

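The row of three is tight against the clamp bar. The two far blocks, at (369,253) and (517,240), have about 1–2 mm gaps. I'll measure the poses.

Run:
```python
from h import *
d=np.load("w9.npz"); C=(d["T"],d["K"]); im=cv2.imread("pics/w9.png")
def lines(a,s):
    g=cv2.GaussianBlur(cv2.cvtColor(a,cv2.COLOR_BGR2GRAY),(0,0),2.5); out=[]
    for l in cv2.createLineSegmentDetector().detect(g)[0][:,0]:
        L=np.hypot(l[2]-l[0],l[3]-l[1])/s*1000
        P=wt(np.array([(.66-l[1]/s,.35-l[0]/s),(.66-l[3]/s,.35-l[2]/s)])); m=P.mean(0)
        if 20<L<70 and abs(m[0])<70 and -120<m[1]<90: print("L%.0f mid %s ang %.1f"%(L,m.round(1),np.degrees(np.arctan2(*(P[1]-P[0])[::-1]))%180))
lines(rectify(im,C,.061,.42,.66,.03,.35,2400),2400); print("bar z.036")
lines(rectify(im,C,.036,.42,.66,.03,.35,2400),2400)
```

```text
L29 mid [-42.2 -81.6] ang 95.5
L23 mid [-22.1 -57.7] ang 113.1
L36 mid [ -5.9 -81.2] ang 129.9
L21 mid [  5.5 -81.7] ang 89.7
L24 mid [-21.8  85.1] ang 91.0
L34 mid [ 2.5 -8.3] ang 122.6
L33 mid [-50.9 -12.9] ang 60.2
L29 mid [-28.2  59.7] ang 179.3
L33 mid [-52.3  44.8] ang 60.3
L34 mid [ -0.7 -12.1] ang 119.0
L32 mid [-52.1 -72.8] ang 61.3
L33 mid [ 28.3 -21.5] ang 2.4
L33 mid [ 28.  -25.3] ang 0.3
L34 mid [26.1 36.2] ang 2.3
L40 mid [-42.2  73.4] ang 180.0
L26 mid [24.6 73.5] ang 180.0
L26 mid [  5.2 -35.8] ang 60.9
L25 mid [11.1 87. ] ang 90.1
L32 mid [ -1.3 -41.7] ang 60.3
L48 mid [13.7 61.5] ang 0.3
L20 mid [-57.9 -50. ] ang 61.1
L23 mid [-56.9   0.5] ang 60.6
L24 mid [-57.8  49.5] ang 60.5
L22 mid [-61. -70.] ang 97.2
L24 mid [44.9 48.1] ang 89.7
bar z.036
L25 mid [-38.8 -97.1] ang 96.3
L26 mid [-16.9 -69.7] ang 112.9
L24 mid [ 13.  -95.9] ang 89.6
L39 mid [  0.4 -94.9] ang 129.9
L24 mid [-39.3 -72.8] ang 88.9
L26 mid [-16.6  85.2] ang 90.5
L35 mid [-48.4 -21.4] ang 60.2
L37 mid [  9.6 -15.9] ang 122.6
L31 mid [-22.9  57.7] ang 179.7
L35 mid [-49.4 -85.9] ang 61.2
L36 mid [-49.7  41.7] ang 60.3
L37 mid [  6.4 -20.4] ang 118.9
L35 mid [ 37.8 -30.4] ang 2.4
L37 mid [ 37.2 -34.6] ang 0.1
L37 mid [34.7 32.2] ang 2.4
L44 mid [-38.9  72.6] ang 0.0
L29 mid [34.2 72.7] ang 179.8
L28 mid [19.1 87.4] ang 90.2
L52 mid [22.  59.6] ang 0.1
L32 mid [  6.5 -51. ] ang 60.2
L27 mid [-55.5  47. ] ang 60.3
L21 mid [-55.7 -61.3] ang 60.7
L25 mid [-59.2 -83. ] ang 97.4
L26 mid [-54.8  -6.8] ang 60.4
L26 mid [55.6 44.9] ang 90.4
L31 mid [55.6 89.4] ang 90.1
L21 mid [  2.3 -77.4] ang 120.0
L21 mid [48.2 47.1] ang 89.9
L22 mid [-66.4 -87.7] ang 90.9
```

View pics/t9r.png

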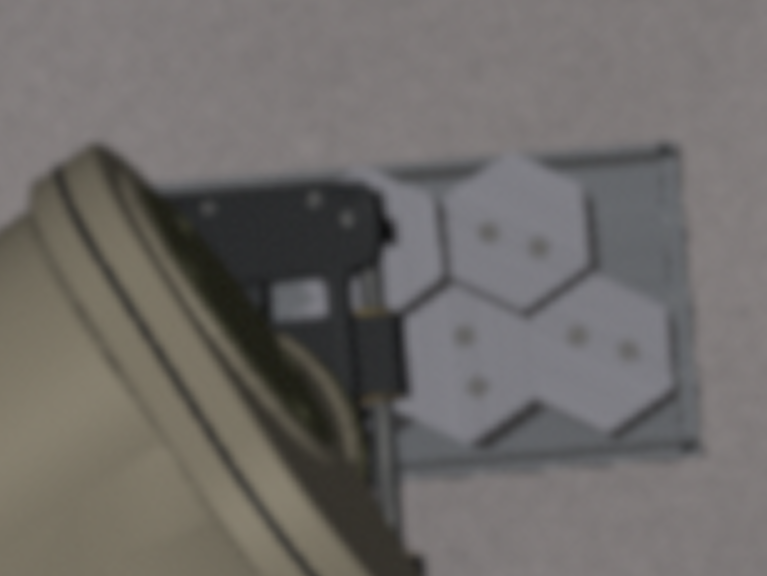

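The top view shows row 1 tight but blocks 3 and 4 slightly unseated. Block 4 measures about 5–6 mm off towards the clamp. I'll nudge both far corners towards the robot with the two spread fingers, then re-close the clamp.

Run:
```python
from h import *
p=tw(84,-25); plan((*p,.14,4.6),(*p,.032,4.6))
```

```text
t 37.075 from [ 0.4486  0.1817  0.1916 94.7107]
[[[-0.07,0.46,0.14],0.94],[[-0.01,0.46,0.14],0.94],[[0.05,0.46,0.14],0.94],[[0.11,0.45,0.14],0.94],[[0.17,0.43,0.14],0.94],[[0.22,0.41,0.14],0.94],[[0.27,0.38,0.14],0.94],[[0.32,0.34,0.14],0.94],[[0.36,0.29,0.14],0.94],[[0.40,0.24,0.14],0.94],[[0.42,0.19,0.14],0.94],[[0.44,0.13,0.14],0.94]]
[[[0.00,-0.00,0.90],-0.00],[[0.00,-0.00,0.90],-0.00],[[0.00,-0.00,0.90],-0.00],[[0.00,-0.00,0.90],-0.00]]
```

```bash
python3 -m crank '[[[-0.07,0.46,0.14],0.94],[[-0.01,0.46,0.14],0.94],[[0.05,0.46,0.14],0.94],[[0.11,0.45,0.14],0.94],[[0.17,0.43,0.14],0.94],[[0.22,0.41,0.14],0.94],[[0.27,0.38,0.14],0.94],[[0.32,0.34,0.14],0.94],[[0.36,0.29,0.14],0.94],[[0.40,0.24,0.14],0.94],[[0.42,0.19,0.14],0.94],[[0.44,0.13,0.14],0.94]]' | grep time
python3 -m crank '[[[0,0,0.3],0],[[0,0,0.6],0],[[0,0,0.9],0],[[0,0,0.9],0],[[0,0,0.9],0],[[0,0,0],0],[[0,0,0],0]]'
python3 -c "
from h import *
s=sensors.read_state(); print(wt(s['ee_pos']),yaw())"
```

```text
time: 38.58
time: 39.45
ee_pos: [0.6147, 0.1686, 0.0335]
eef_rot: [0.999, 0.039, 0.0, -0.0]
ft_force: [0.2, 0.1, 0.4]
width: 0.0435
grip_force: 0.0
[ 83.68046025 -25.35551019] 4.485329985534388
```

```bash
python3 -m crank '[[[-0.2,0,0],0],[[-0.15,0,0],0],[[-0.07,0,0],0],[[0,0,0],0]]' | grep -E "ft"
for k in 1; do python3 -m crank '[[[-0.05,0,0],0],[[0,0,0],0]]' | grep ft
python3 -m crank '[[[-0.05,0,0],0],[[0,0,0],0]]' | grep ft; done
python3 -c "
from h import *
s=sensors.read_state(); print(wt(s['ee_pos']),yaw(),s['time'])"
```

```text
ft_force: [3.5, 0.2, 3.3]
ft_force: [8.4, 1.9, -0.3]
ft_force: [9.2, -0.4, -0.7]
[ 70.51751907 -26.25962056] 4.359237216889541 40.45
```

```bash
python3 -m crank '[[[-0.06,0,0],0],[[0,0,0],0]]' | grep ft
python3 -m crank '[[[-0.06,0,0],0],[[0,0,0],0],[[0,0,0],0]]' | grep ft
python3 -c "
from h import *
s=sensors.read_state(); print(wt(s['ee_pos']),yaw(),s['time'])"
```

```text
ft_force: [12.1, -0.1, -2.0]
ft_force: [15.1, -0.2, -1.4]
[ 67.91104605 -26.8896414 ] 4.305070079136923 41.075
```

```bash
python3 -m crank '[[[0.2,0,0],0],[[0.4,0,-0.6],0],[[0,0,-1],0],[[0,0,-1],0],[[0,0,-0.6],0],[[0,0,0],0]]' | grep -E "pos|ft"
python3 - <<'E'
from h import *
p=tw(1,87); plan((*p,.13,94.6),(*p,.03,94.6))
E
```

```text
ee_pos: [0.6137, 0.1683, 0.1296]
ft_force: [1.3, 0.1, -0.8]
t 41.825 from [0.6137 0.1683 0.1296 4.4199]
[[[-0.23,-0.31,-0.00],-0.94],[[-0.18,-0.34,-0.00],-0.94],[[-0.14,-0.36,-0.00],-0.94],[[-0.09,-0.38,-0.00],-0.94],[[-0.04,-0.38,-0.00],-0.94],[[0.01,-0.39,-0.00],-0.94],[[0.06,-0.38,-0.00],-0.94],[[0.11,-0.37,-0.00],-0.94],[[0.16,-0.35,-0.00],-0.94],[[0.20,-0.33,-0.00],-0.94],[[0.24,-0.30,-0.00],-0.94],[[0.28,-0.27,-0.00],-0.94]]
[[[-0.00,0.00,0.83],0.00],[[-0.00,0.00,0.83],0.00],[[-0.00,0.00,0.83],0.00],[[-0.00,0.00,0.83],0.00]]
```

```bash
python3 -m crank '[[[-0.23,-0.31,0],-0.94],[[-0.18,-0.34,0],-0.94],[[-0.14,-0.36,0],-0.94],[[-0.09,-0.38,0],-0.94],[[-0.04,-0.38,0],-0.94],[[0.01,-0.39,0],-0.94],[[0.06,-0.38,0],-0.94],[[0.11,-0.37,0],-0.94],[[0.16,-0.35,0],-0.94],[[0.20,-0.33,0],-0.94],[[0.24,-0.30,0],-0.94],[[0.28,-0.27,0],-0.94]]' | grep -E "width"
python3 -m crank '[[[0,0,0],0],[[0,0,0],0]]' | grep -E "pos|rot"
python3 - <<'E'
from h import *
p=tw(1,87); plan((*p,.03,94.6))
E
```

```text
width: 0.0434
ee_pos: [0.5231, 0.273, 0.1281]
eef_rot: [0.679, 0.734, -0.001, -0.0]
t 43.575 from [ 0.5231  0.273   0.1281 94.4638]
[[[0.01,0.00,0.82],-0.00],[[0.01,0.00,0.82],-0.00],[[0.01,0.00,0.82],-0.00],[[0.01,0.00,0.82],-0.00]]
```

```bash
python3 -m crank '[[[0.01,0,0.82],0],[[0.01,0,0.82],0],[[0.01,0,0.82],0],[[0.01,0,0.8],0],[[0,0,0],0],[[0,0,0],0]]' | grep -E "pos|ft"
python3 -m crank '[[[0,0,0],0],[[0,0,0],0],[[0,0,0],0]]' 0.1 40 | grep -E "pos|ft|width"
python3 -m crank '[[[-0.05,0,0],0],[[-0.05,0,0],0],[[0,0,0],0]]' | grep -E "pos|ft"
```

```text
ee_pos: [0.5233, 0.2752, 0.0318]
ft_force: [0.3, -0.2, 0.8]
ee_pos: [0.5235, 0.2749, 0.0315]
ft_force: [4.5, 2.1, -8.7]
width: 0.0215
ee_pos: [0.5236, 0.2746, 0.0316]
ft_force: [5.6, 10.4, -6.9]
```

```bash
python3 -m crank '[[[-0.06,0,0],0],[[0,0,0],0]]' | grep -E "pos|ft"
python3 -m crank '[[[-0.06,0,0],0],[[0,0,0],0],[[0,0,0],0]]' | grep -E "pos|ft"
python3 -m crank '[[[0.06,0,0],0],[[0.06,0,0],0],[[0.06,0,0],0]]' 0.5 | grep -E "ft|width"
python3 -m crank '[[[0,0,-0.6],0],[[0,0,-1],0],[[0,0,-1],0],[[0,0,-1],0],[[0,0,-1],0]]' | grep -E "time"
python3 - <<'E'
from h import *
plan((.44,.17,.26,30))
E
```

```text
ee_pos: [0.5236, 0.274, 0.0316]
ft_force: [7.4, 15.4, -10.8]
ee_pos: [0.5236, 0.274, 0.0316]
ft_force: [9.0, 21.2, -16.2]
ft_force: [0.5, 0.4, -0.0]
width: 0.0405
time: 46.7
t 46.7 from [ 0.523   0.2737  0.1715 94.6635]
[[[-0.36,-0.34,-0.33],0.90],[[-0.40,-0.29,-0.33],0.90],[[-0.43,-0.24,-0.33],0.90],[[-0.46,-0.18,-0.33],0.90],[[-0.48,-0.12,-0.33],0.90],[[-0.49,-0.06,-0.33],0.90],[[-0.49,-0.00,-0.33],0.90],[[-0.49,0.06,-0.33],0.90],[[-0.48,0.12,-0.33],0.90]]
```

```bash
python3 -m crank '[[[-0.36,-0.34,-0.33],0.95],[[-0.40,-0.29,-0.33],0.95],[[-0.43,-0.24,-0.33],0.95],[[-0.46,-0.18,-0.33],0.95],[[-0.48,-0.12,-0.33],0.95],[[-0.49,-0.06,-0.33],0.95],[[-0.49,0,-0.33],0.95],[[-0.49,0.06,-0.33],0.95],[[-0.48,0.12,-0.33],0.95],[[0,0,0],1],[[0,0,0],1],[[0,0,0],1]]' |grep -E "time|pos"
python3 -m crank '[[[0,0,0],0],[[0,0,0],0]]' |grep -E "rot|pos"
python3 - <<'E'
from h import *
s=sensors.read_state(); im=vision.camera("wrist")[:,:,::-1].copy(); cv2.imwrite("pics/w10.png",im)
C=cam("wrist",s); np.savez("w10.npz",T=C[0],K=C[1])
b=rectify(im,C,.061,.42,.66,.03,.35,2400); cv2.imwrite("pics/w10r.png",b); a=b;sc=2400
g=cv2.GaussianBlur(cv2.cvtColor(a,cv2.COLOR_BGR2GRAY),(0,0),2.5)
for l in cv2.createLineSegmentDetector().detect(g)[0][:,0]:
        L=np.hypot(l[2]-l[0],l[3]-l[1])/sc*1000
        P=wt(np.array([(.66-l[1]/sc,.35-l[0]/sc),(.66-l[3]/sc,.35-l[2]/sc)])); m=P.mean(0)
        if 20<L<70 and abs(m[0])<70 and -120<m[1]<90: print("L%.0f mid %s ang %.1f"%(L,m.round(1),np.degrees(np.arctan2(*(P[1]-P[0])[::-1]))%180))
E
```

```text
time: 48.2
ee_pos: [0.4368, 0.1723, 0.2593]
ee_pos: [0.437, 0.1721, 0.2587]
eef_rot: [1.0, 0.021, 0.0, 0.0]
L59 mid [22.  50.6] ang 0.1
L35 mid [-11.5  82.5] ang 90.2
L34 mid [-28.7  59.3] ang 179.6
L32 mid [ 21.6 -26.8] ang 179.5
L30 mid [ 20.5 -23.4] ang 179.7
L32 mid [-0.1 -8. ] ang 120.7
L40 mid [30.3 65.7] ang 180.0
L43 mid [-33.8  65.6] ang 0.1
L40 mid [ 56. -79.] ang 89.8
L53 mid [ 56.1 -26.2] ang 89.8
L29 mid [ 51.  -23.6] ang 89.5
L52 mid [  24.4 -102.8] ang 0.2
L29 mid [51.1 35.4] ang 90.0
L31 mid [ 51.1 -84.2] ang 90.2
L51 mid [  24.4 -100.1] ang 0.1
```

View pics/w10r.png

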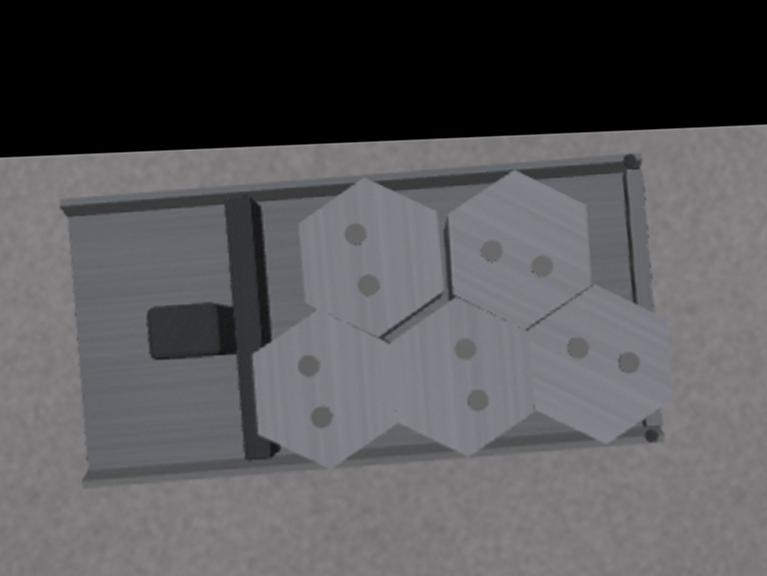

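Now only block 4 is off, about 4 mm towards the clamp, with its face resting on block 5 and a gap to block 2 at (415,312). I'll push its outer (+x+y) face square-on into the nest with closed fingers.

Run:
```python
from h import *
p=tw(69,27.8); plan((*p,.13,34.6),(*p,.036,34.6))
```

```text
t 48.5 from [0.437  0.172  0.2585 2.4232]
[[[0.89,-0.23,0.71],-0.67],[[0.91,-0.15,0.71],-0.67],[[0.92,-0.06,0.71],-0.67],[[0.92,0.03,0.71],-0.67],[[0.92,0.11,0.71],-0.67],[[0.90,0.20,0.71],-0.67]]
[[[-0.00,-0.00,0.78],-0.00],[[-0.00,-0.00,0.78],-0.00],[[-0.00,-0.00,0.78],-0.00],[[-0.00,-0.00,0.78],-0.00]]
```

```bash
python3 -m crank '[[[0.89,-0.23,0.71],-0.67],[[0.91,-0.15,0.71],-0.67],[[0.92,-0.06,0.71],-0.67],[[0.92,0.03,0.71],-0.67],[[0.92,0.11,0.71],-0.67],[[0.90,0.20,0.71],-0.67],[[0,0,0],0],[[0,0,0],0]]' 0 |grep -E "time|pos|width"
python3 -c "
from h import *
s=sensors.read_state(); print(wt(s['ee_pos']),yaw())
plan((*tw(69,27.8),.036,34.6))"
```

```text
time: 49.5
ee_pos: [0.5956, 0.22, 0.1309]
width: 0.0005
[68.72616062 27.39226621] 34.426700893786894
t 49.5 from [ 0.5956  0.22    0.1309 34.4267]
[[[0.00,-0.00,0.79],-0.01],[[0.00,-0.00,0.79],-0.01],[[0.00,-0.00,0.79],-0.01],[[0.00,-0.00,0.79],-0.01]]
```

```bash
python3 -m crank '[[[0,0,0.79],0],[[0,0,0.79],0],[[0,0,0.79],0],[[0,0,0.79],0],[[0,0,0],0],[[-0.15,0,0],0],[[-0.15,0,0],0],[[0,0,0],0]]' |grep -E "ft|pos"
python3 -m crank '[[[-0.08,0,0],0],[[0,0,0],0]]' |grep -E "ft|pos"
python3 -m crank '[[[-0.06,0,0],0],[[0,0,0],0]]' |grep -E "ft|pos"
python3 -c "
from h import *
s=sensors.read_state(); print(wt(s['ee_pos']),yaw())"
```

```text
ee_pos: [0.5892, 0.2146, 0.0366]
ft_force: [1.1, 1.0, 1.0]
ee_pos: [0.5885, 0.2135, 0.0369]
ft_force: [6.5, 2.1, 1.5]
ee_pos: [0.5879, 0.2126, 0.0372]
ft_force: [9.4, 2.3, 0.7]
[60.39950772 20.61336905] 34.36095088508642
```

```bash
python3 -m crank '[[[-0.06,0,0],0],[[0,0,0],0]]' |grep -E "ft|pos"
python3 -m crank '[[[-0.06,0,0],0],[[0,0,0],0]]' |grep -E "ft|pos"
python3 -c "
from h import *
s=sensors.read_state(); print(wt(s['ee_pos']),yaw(),s['time'])"
```

```text
ee_pos: [0.5871, 0.2115, 0.0375]
ft_force: [11.7, 2.7, 0.3]
ee_pos: [0.5865, 0.2109, 0.0379]
ft_force: [14.8, 4.6, -0.2]
[58.93239311 19.05586276] 34.34093104405864 51.5
```

```bash
python3 -m crank '[[[-0.06,0.03,0],0],[[0,0,0],0]]' |grep -E "ft|pos"
python3 -m crank '[[[-0.04,0.03,0],0],[[0,0,0],0]]' |grep -E "ft|pos"
python3 -m crank '[[[0.4,0,0],0],[[0.5,0,-0.5],0],[[0,0,-1],0],[[0,0,-1],0]]' |grep -E "ft|pos"
python3 - <<'E'
from h import *
plan((.437,.172,.258,5),(.437,.172,.258,5))
E
```

```text
ee_pos: [0.5861, 0.2106, 0.0384]
ft_force: [15.5, 7.4, 0.0]
ee_pos: [0.5859, 0.2103, 0.0389]
ft_force: [17.8, 12.3, 0.5]
ee_pos: [0.6025, 0.2222, 0.111]
ft_force: [-0.5, -0.7, -0.5]
t 52.5 from [ 0.6025  0.2222  0.111  34.4308]
[[[-0.92,-0.29,-0.82],0.61],[[-0.94,-0.21,-0.82],0.61],[[-0.95,-0.13,-0.82],0.61],[[-0.96,-0.05,-0.82],0.61],[[-0.96,0.03,-0.82],0.61],[[-0.95,0.12,-0.82],0.61]]
[[[0.00,0.00,0.00],-0.00]]
```

```bash
python3 -m crank '[[[-0.92,-0.29,-0.82],0.61],[[-0.94,-0.21,-0.82],0.61],[[-0.95,-0.13,-0.82],0.61],[[-0.96,-0.05,-0.82],0.61],[[-0.96,0.03,-0.82],0.61],[[-0.95,0.12,-0.82],0.61],[[0,0,0],0],[[0,0,0],0]]' |grep -E "time|pos"
python3 - <<'E'
from h import *
s=sensors.read_state(); im=vision.camera("wrist")[:,:,::-1].copy(); cv2.imwrite("pics/w11.png",im)
C=cam("wrist",s); print(yaw())
b=rectify(im,C,.061,.42,.66,.03,.35,2400); cv2.imwrite("pics/w11r.png",b); sc=2400
g=cv2.GaussianBlur(cv2.cvtColor(b,cv2.COLOR_BGR2GRAY),(0,0),2)
for l in cv2.createLineSegmentDetector().detect(g)[0][:,0]:
        L=np.hypot(l[2]-l[0],l[3]-l[1])/sc*1000
        P=wt(np.array([(.66-l[1]/sc,.35-l[0]/sc),(.66-l[3]/sc,.35-l[2]/sc)])); m=P.mean(0)
        if 15<L<70 and abs(m[0])<70 and -120<m[1]<70: print("L%.0f mid %s ang %.1f"%(L,m.round(1),np.degrees(np.arctan2(*(P[1]-P[0])[::-1]))%180))
E
```

```text
time: 53.5
ee_pos: [0.4377, 0.1714, 0.2578]
5.167032467989509
L59 mid [21.9 51.2] ang 0.1
L33 mid [-29.2  59.6] ang 179.8
L41 mid [30.  66.1] ang 0.1
L43 mid [-33.7  66.1] ang 0.1
L41 mid [51.1 30.9] ang 90.0
L54 mid [  24.2 -102.2] ang 0.0
L51 mid [ 24.6 -99.8] ang 180.0
L16 mid [-53.8 -72.4] ang 61.1
L41 mid [ 55.9 -78.9] ang 89.8
L17 mid [-54.2 -41.2] ang 118.2
L36 mid [ 51.  -26.3] ang 90.2
L28 mid [ 51.1 -85. ] ang 90.2
L15 mid [ 44.9 -74.4] ang 59.1
```

View pics/w11r.png

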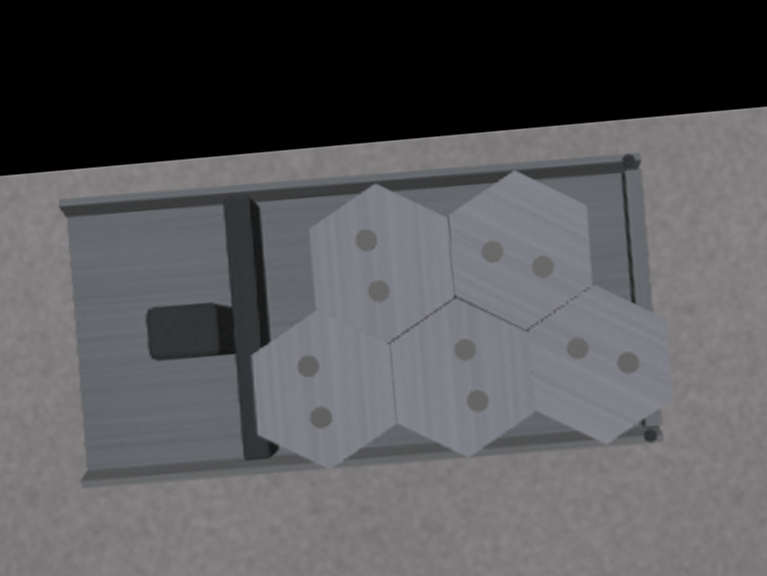

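All five blocks are face to face and the clamp bar touches the row. Two measurements put its travel at about 0.041–0.042 m. The arm is clear, so I'm handing in.

```bash
python3 -c "
from bench import r
print(r.close_job())"
```

```text
the job is handed in; nothing more can be done
None
```

The job is handed in at about 54 s of the 72 s: by my last camera view all five blocks are close-packed face to face, the clamp is at about 0.041–0.042 m, the arm is clear and the bystanders were never touched, but no verdict came back.

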